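# Put the rubber stamps away in the adjustable drawer

### The arm

A 6-joint arm with a two-finger parallel gripper is mounted at the origin on the work surface. World frame = base frame: x ahead of the robot, y to its left, z up, the work surface at z = 0. Lengths are in m, angles in rad, forces in N, time in s.
With the tool pointing down it reaches from about 0.375 to 0.9 m from the base axis. Payload 3.1 kg.
Tool frame: the origin (TCP) lies on the centre line of the jaws, within the pads' length; the fingertips stand 25 mm ahead of it and the grasp point (between the pads) lies 6 mm ahead of it (manip.tips_ahead is the distance from the TCP to the fingertips, in m); z points along the fingers, y is the direction in which the jaws open and shut (so a half turn about z gives the same grasp; the last joint's range is limited). The gripper opens to 85 mm and grips with 20 to 120 N. Pads are 22 mm wide; open, the fingers measure 114 mm over their backs; the gripper's body (76 mm by 85 mm) begins 54 mm behind the grasp point. The pads swing forward as they close: fully open they stand 13 mm farther back than shut.
Start: joints at [1.036, 0.527, 1.433, -0, 1.181, -0.178], TCP at [0.218, 0.586, 0.256] pointing down, gripper open.
Joint ranges: [-3.08, 3.08], [-0.75, 2.2], [0.22, 2.44], [-1.43, 4.57], [0, 2.65], [-2.85, 2.85]. Speed limits (rad/s): [2.79, 2.79, 3.14, 3.14, 3.14, 3.14].

### API

Orientations are given as a unit quaternion [x, y, z, w].
In Python, from station import manip gives the robot as it stands.
- The arm moves only by the tool play_rows, never from a script. Its argument "steps" is a list that holds one entry, the list of rows, each a list of 6 numbers: the shift along the tool's x, y, z in m, then the turn, a rotation vector about the tool's x, y, z in degrees. In form: [[[x, y, z, rx, ry, rz], ...]]. A call has 1 to 10 rows; each row shifts and turns the commanded pose from where the row before left it, along the tool's axes as they then stand; what a row does not reach is not made up. A row lasts 1/8 s, in which the tool goes at most 62.5 mm and 10.7 degrees, less where a joint would pass 70% of its speed; a pose out of reach is approached as far as the arm can. A call is refused whole if a number of a shift passes 0.0625 or a number of a turn 10.7, either way. A call with a gripper value outside its range is refused whole. "fingers" is the opening, from 0 (shut) to 1 (fully open), set as the call begins (left out, the last holds). The fingers move at their own pace and stop on an object; "squeeze" is the grip in N (left out, the last holds). Time passes only in rows, so rows that do not move let the fingers close. It gives the time, the measured TCP pose, the force and the opening at its end, in the units of the state.
- manip.sense(): the state, without advancing time (a new reading comes with each control period).
- manip.snapshot(name): name is "scene" or "top"; returns a dict with "img" (400x640x3 uint8, red, green, blue), "K" (3x3 intrinsics, pixels), "world_from_camera" (4x4, takes a point from camera to world coordinates). Camera axes: x right, y down, z forward; pixel columns grow to the right and rows downward; lengths in m; the calibration is good to about 2 mm. A picture is of the moment at which its call begins. There is no depth.
- manip.sign_off(): hands the job in, once; it reports no verdict.
Trained networks look in a picture, given as the dict that the camera call returned (one of the last four; its "shot" number tells which), for a name from the list of things; names that differ only in an ending like _2 or _b are one class to them, and where a whole thing is asked for, a point or a joint stands for the part that bears it (a point fixed in the world has none). Each returns a list of dicts, best first, with "score" (0 to 1); they miss things now and then, are a little off and sometimes report something else, mostly with a low value. They report only what shows in the picture. A call takes as long as a camera call. They do not tell look-alikes from the thing itself.
- manip.regions_of(label, picture): "pixels" (400x640 bool, what is visible of it) and "rect" ([left, top, right, bottom] in pixels, round what is visible of it).
- manip.pinpoint(label, picture): "point" ([column, row] in pixels: a listed point, or the origin of a listed thing).
The state is a dict: "t": time; "q": joint angles; "qd": joint speeds; "tau": joint torques, N m; "tcp_pos": TCP position; "tool_rot": TCP orientation; "force": force on the tool from outside, world axes, zero at the start; "ft_torque": the same for the moment, N m; "finger_gap": opening from 0.0 (shut) to 1.0 (fully open).
Only numpy, scipy, OpenCV 4.12 (cv2) and the standard library are available. Lean on these libraries where they do the work, as an engineer would, in place of code of your own. Each camera call takes 0.05 s, during which the arm holds its last target.

### The job

Pull the desktop unit's drawer right out to its stop, then lift its divider out of the front notches and drop it into the rearmost pair to widen the front compartment. After that stand every rubber stamp from the table upright on the drawer floor in front of the divider, and push the drawer fully shut. Leave the other things on the table where they are.

Things in the scene. Friction and masses are not known exactly. Their poses are not given: they have to be found in the camera images.
- drawer (a joint): how far the drawer is pulled out, m: 0 shut, 0.170 at its stop. It slides level out of the front of a grey desktop unit fixed to the table (280 mm wide, 300 deep, 112 high, turned towards the robot; paper on its top, from 160 mm behind the front back), with about 3 N of friction, and stays where it is left.
- drawer_handle (a point): middle of the drawer's handle, a level steel bar 12 mm thick, 110 mm long (y) across the drawer front, its axis 42 mm in front of the face (36 mm clear gap behind it; its two stems are 48 mm either side of the middle), 88 mm above the table, 24 mm below the unit's top. Moves with the drawer. x to the unit's rear (the pull is to -x), y left, z up.
- drawer_floor (a point): point of the drawer, on its inner floor (22 mm above the table), mid-width, at the inner face of the front panel (panel 14 mm thick, its top 79 mm above this floor). Axes as the handle's: x to the rear. Inside: 244 mm wide, 255 long, side walls 50 high. A carton fills it from x = 157 mm back; with the drawer at its stop the unit's top covers it from x = 170 mm back.
- front_notch (a point): point of the drawer floor, mid-width, between the front pair of notches, 45 mm behind drawer_floor; axes the same. On each side wall a white toothed rack stands 16 mm inwards, teeth 30 mm high with pointed tops to 36 mm, with four notches 8 mm wide centred 45, 65, 85 and 105 mm behind drawer_floor: the rearmost pair lies 60 mm behind this point.
- divider_tab (a point): centre of the black grip tab on the loose drawer divider, an upright aluminium plate 5 mm thick, 232 wide, 46 high, standing on the drawer floor, its ends in both racks' notches (the front ones, 45 mm, at first). Tab 10 mm thick (x, drawer's length), 36 wide (y), 22 high; centre 57 mm above the plate's foot. To clear the teeth lift it over 36 mm. 130 to 210 g.
- stamp0_mid (a point): centre, half-way up, of a wooden rubber stamp 54 mm high standing on the table: mount 50 mm long (x) by 32 wide (y), 16 high, and on it an upright wooden grip 16 mm (x) by 22 mm (y), from 16 to 54 mm up. Its point is 27 mm above its foot. z up. 50 to 100 g. May be absent.
- stamp1_mid (a point): centre, half-way up, of a wooden rubber stamp 54 mm high standing on the table: mount 44 mm long (x) by 30 wide (y), 16 high, and on it an upright wooden grip 16 mm (x) by 22 mm (y), from 16 to 54 mm up. Its point is 27 mm above its foot. z up. 50 to 100 g. May be absent.
- stamp2_mid (a point): centre, half-way up, of a wooden rubber stamp 54 mm high standing on the table: mount 40 mm long (x) by 28 wide (y), 16 high, and on it an upright wooden grip 16 mm (x) by 22 mm (y), from 16 to 54 mm up. Its point is 27 mm above its foot. z up. 50 to 100 g. May be absent.
- stamp3_mid (a point): centre, half-way up, of a wooden rubber stamp 54 mm high standing on the table: mount 48 mm long (x) by 28 wide (y), 16 high, and on it an upright wooden grip 16 mm (x) by 22 mm (y), from 16 to 54 mm up. Its point is 27 mm above its foot. z up. 50 to 100 g. May be absent.
- stamp4_mid (a point): centre, half-way up, of a wooden rubber stamp 54 mm high standing on the table: mount 52 mm long (x) by 32 wide (y), 16 high, and on it an upright wooden grip 16 mm (x) by 22 mm (y), from 16 to 54 mm up. Its point is 27 mm above its foot. z up. 50 to 100 g. May be absent.
- tape_roll: bystander: a roll of clear tape lying flat, 72 mm across, 18 high; origin under its centre
- ink_pad: bystander: a closed black ink pad, 85 x 55 x 16 mm; origin under its centre, x along its length
- stapler: bystander: a black stapler, 125 x 36 mm (x, y), 56 high; origin under its centre
Mind the look-alikes: they are no part of the job. What is shaped like the part that bears stamp4_mid but blue is not meant.

How it is judged:
On the way, in this order (a step that is already met when the one before it is completed fails the run):
1. the drawer is pulled out to its stop (value of joint drawer above 0.162 m), for 0.2 s.
2. the divider stands in the rearmost notches of the open drawer (x of divider_tab in the frame of drawer_floor between 0.095 and 0.115 m and z of divider_tab in the frame of drawer_floor between 0.05 and 0.064 m and angle between the x axis of divider_tab and the x axis of drawer_floor, either way round below 0.2 rad and value of joint drawer above 0.1 m), for 0.2 s.
At the end, for the whole second after the job is handed in: Drawer shut within 6 mm; divider in the rearmost notches (tab within 10 mm lengthwise, 7 mm in height, square within 0.2 rad); every stamp present upright within 0.2 rad, at rest on the drawer floor between front panel and divider (x of divider_tab in the frame of drawer_floor between 0.095 and 0.115 m and z of divider_tab in the frame of drawer_floor between 0.05 and 0.064 m and angle between the x axis of divider_tab and the x axis of drawer_floor, either way round below 0.2 rad and value of joint drawer below 0.006 m and x of stamp0_mid in the frame of drawer_floor between 0.012 and 0.092 m and y of stamp0_mid in the frame of drawer_floor between -0.112 and 0.112 m and z of stamp0_mid in the frame of drawer_floor between 0.019 and 0.035 m and angle between each of stamp0_mid, stamp1_mid, stamp2_mid, stamp3_mid, stamp4_mid's own z axis and vertical below 0.2 rad and linear speed of each of stamp0, stamp1, stamp2, stamp3, stamp4 below 0.03 m/s and x of stamp1_mid in the frame of drawer_floor between 0.012 and 0.092 m and y of stamp1_mid in the frame of drawer_floor between -0.112 and 0.112 m and z of stamp1_mid in the frame of drawer_floor between 0.019 and 0.035 m and x of stamp2_mid in the frame of drawer_floor between 0.012 and 0.092 m and y of stamp2_mid in the frame of drawer_floor between -0.112 and 0.112 m and z of stamp2_mid in the frame of drawer_floor between 0.019 and 0.035 m and x of stamp3_mid in the frame of drawer_floor between 0.012 and 0.092 m and y of stamp3_mid in the frame of drawer_floor between -0.112 and 0.112 m and z of stamp3_mid in the frame of drawer_floor between 0.019 and 0.035 m and x of stamp4_mid in the frame of drawer_floor between 0.012 and 0.092 m and y of stamp4_mid in the frame of drawer_floor between -0.112 and 0.112 m and z of stamp4_mid in the frame of drawer_floor between 0.019 and 0.035 m); the robot touches nothing.
It fails at once if a bystander (tape roll, ink pad, stapler) is shifted more than 50 mm or tipped over (distance of any of tape_roll, ink_pad, stapler from where it was at the start of the episode above 0.05 m or angle between any of tape_roll, ink_pad, stapler's own z axis and vertical above 0.6 rad).
Of stamp0, stamp1, stamp2, stamp3, stamp4 only 3 to 4 are there at a start; the rules pass over those that are not, and their reading is None.
At some moment in a run one of stamp0, stamp1, stamp2, stamp3, stamp4 may be knocked a few centimetres aside while the robot is not near it.
It also fails if it takes over 200 s, if anything falls off the work surface, if the arm or the gripper's body presses on something with over 40 N, if the wrist force passes 120 N, or if a joint passes its speed limit or range.

## Working session

There is one attempt and no reset: what is moved stays moved. The work goes in short steps, Python scripts to look and compute and a tool call to move; the robot and the scene stay as the last step left them, time stands still between calls to the robot, and variables do not carry over. Pictures are saved under pics/ and viewed, and the job is handed in when it is done.

Besides the shell and the picture viewer there is one more tool, called as a command line: name --argument value ..., lists and objects as JSON in quotes. play_rows: Moves the arm, as the interface text tells. Its arguments: {"type":"object","properties":{"steps":{"type":"array"},"fingers":{"type":"number"},"squeeze":{"type":"number"}},"required":["steps"]}

```bash
ls; mkdir -p pics; cat > h.py <<'E'
import sys; sys.path.insert(0,'.')
from station import manip
import numpy as np, cv2
from scipy.spatial.transform import Rotation as R
def save(s,n): cv2.imwrite('pics/'+n+'.png',cv2.cvtColor(s['img'],cv2.COLOR_RGB2BGR))
def ray(s,p):
    K=np.array(s['K']);T=np.array(s['world_from_camera'])
    d=T[:3,:3]@np.linalg.solve(K,[p[0],p[1],1.]);return T[:3,3],d
def onz(s,p,z):
    o,d=ray(s,p);return o+d*(z-o[2])/d[2]
def tri(a,pa,b,pb):
    o1,d1=ray(a,pa);o2,d2=ray(b,pb)
    A=np.stack([d1,-d2],1);t=np.linalg.lstsq(A,o2-o1,rcond=None)[0]
    x,y=o1+t[0]*d1,o2+t[1]*d2;return (x+y)/2,np.linalg.norm(x-y)
def proj(s,X):
    T=np.linalg.inv(np.array(s['world_from_camera']));c=np.array(s['K'])@(T[:3,:3]@np.array(X)+T[:3,3]);return c[:2]/c[2]
E
python3 - <<'E'
from h import *
np.set_printoptions(precision=4,suppress=True)
print(manip.sense())
a=manip.snapshot('scene');b=manip.snapshot('top');save(a,'s0');save(b,'t0')
print(a['K'],a['world_from_camera'],b['world_from_camera'])
for l in ['drawer_handle','drawer_floor','divider_tab','stamp0_mid','stamp1_mid','stamp2_mid','stamp3_mid','stamp4_mid','tape_roll','ink_pad','stapler']:
  for n,s in(('s',a),('t',b)):
    print(l,n,[(np.round(d['point']).tolist(),round(d['score'],2)) for d in manip.pinpoint(l,s)][:6])
E
```

```text
pics
{'t': 0.0, 'q': array([ 1.0365,  0.5285,  1.4339,  0.0001,  1.1814, -0.1785]), 'qd': array([ 0.    , -0.0011, -0.0005,  0.0006, -0.0002, -0.0007]), 'tau': array([ -0.0001, -44.2351, -17.803 ,  -0.0003,   0.0084,   0.    ]), 'tcp_pos': array([0.2173, 0.5853, 0.2553]), 'tool_rot': array([ 0.177 ,  0.9842, -0.001 , -0.0004]), 'force': array([-0.0893, -0.0097,  0.5885]), 'ft_torque': array([-0.0072, -0.0069,  0.0466]), 'finger_gap': 1.0019481104554486}
[[369.4553   0.     320.4219]
 [  0.     369.4553 208.0092]
 [  0.       0.       1.    ]] [[ 0.5275  0.6617 -0.5328  0.9976]
 [ 0.8494 -0.3983  0.3463 -0.3407]
 [ 0.0169 -0.6352 -0.7722  0.7496]
 [ 0.      0.      0.      1.    ]] [[-0.0285 -0.9939  0.1064  0.4077]
 [-0.9996  0.0289  0.0029 -0.035 ]
 [-0.006  -0.1063 -0.9943  1.1813]
 [ 0.      0.      0.      1.    ]]
drawer_handle s [([442.0, 178.0], 0.55), ([274.0, 220.0], 0.53)]
drawer_handle t [([220.0, 175.0], 0.71)]
drawer_floor s []
drawer_floor t [([218.0, 162.0], 0.84)]
divider_tab s []
divider_tab t []
stamp0_mid s [([208.0, 235.0], 0.59)]
stamp0_mid t [([402.0, 236.0], 0.69)]
stamp1_mid s []
stamp1_mid t []
stamp2_mid s [([236.0, 262.0], 0.62)]
stamp2_mid t [([218.0, 163.0], 0.65), ([390.0, 201.0], 0.52)]
stamp3_mid s [([170.0, 268.0], 0.84)]
stamp3_mid t [([439.0, 219.0], 0.49)]
stamp4_mid s [([244.0, 196.0], 0.73), ([273.0, 220.0], 0.53)]
stamp4_mid t [([363.0, 257.0], 0.74), ([352.0, 222.0], 0.6)]
tape_roll s [([286.0, 263.0], 0.95)]
tape_roll t [([365.0, 187.0], 0.85)]
ink_pad s [([183.0, 311.0], 0.98), ([286.0, 262.0], 0.19)]
ink_pad t [([435.0, 189.0], 0.86)]
stapler s [([336.0, 297.0], 0.61), ([170.0, 268.0], 0.24)]
stapler t [([340.0, 149.0], 0.97)]
```

View pics/s0.png

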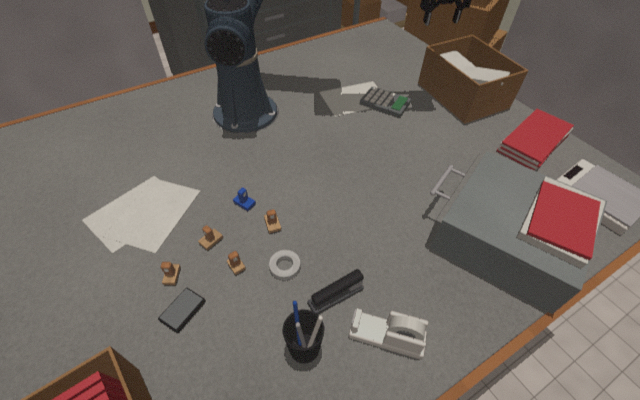

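View pics/t0.png

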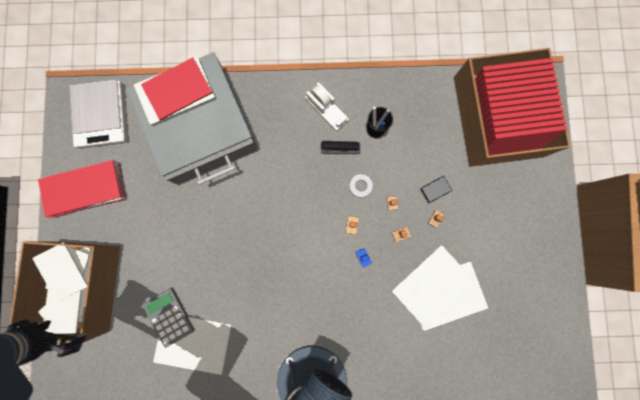

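The scene camera shows four wooden stamps at about (273,220), (236,262), (208,237) and (170,271). The blue look-alike is at (244,198). In the top view the wooden ones are at (353,225), (393,203), (401,234) and (437,219), and blue is at (364,258). I'll enlarge to confirm.

```bash
python3 - <<'E'
from h import *
np.set_printoptions(precision=4,suppress=True)
a=cv2.imread('pics/s0.png');b=cv2.imread('pics/t0.png')
c1=cv2.resize(a[175:295,145:305],None,fx=4.9,fy=4.9,interpolation=cv2.INTER_CUBIC)[:590]
c2=cv2.resize(b[150:270,330:460],None,fx=4.9,fy=4.9,interpolation=cv2.INTER_CUBIC)[:590]
cv2.imwrite('pics/c1.png',c1);cv2.imwrite('pics/c2.png',c2)
c3=cv2.resize(b[40:200,120:270],None,fx=3.7,fy=3.7,interpolation=cv2.INTER_CUBIC);cv2.imwrite('pics/c3.png',c3)
c4=cv2.resize(a[140:270,420:480],None,fx=4,fy=4,interpolation=cv2.INTER_CUBIC);cv2.imwrite('pics/c4.png',c4)
E
```

```text
(no output)
```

View pics/c1.png

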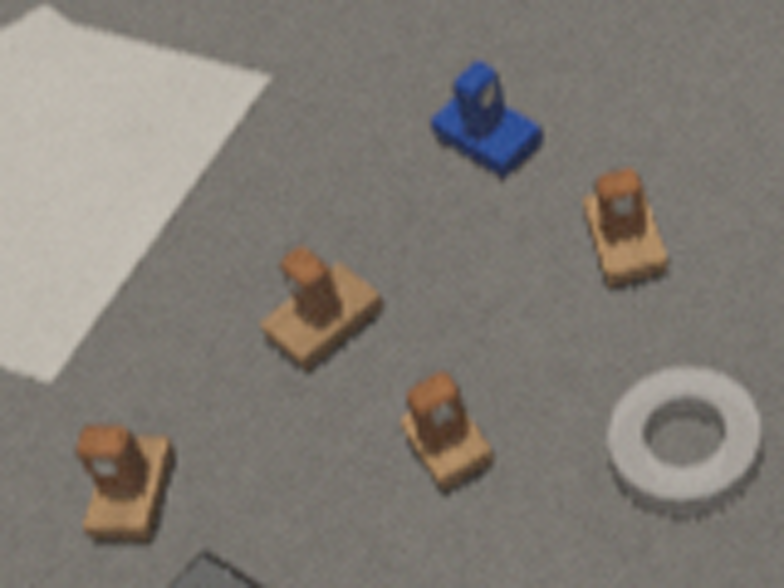

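View pics/c2.png

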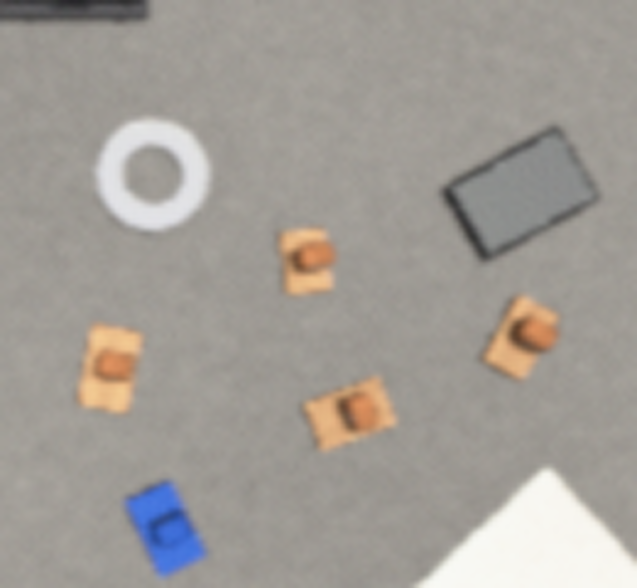

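View pics/c3.png

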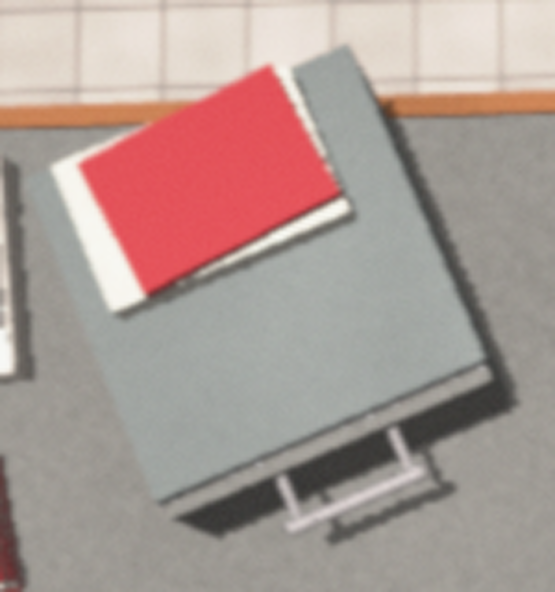

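View pics/c4.png

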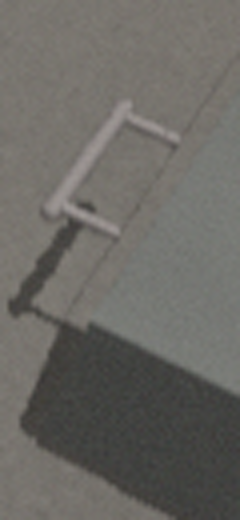

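```bash
cat > fit.py <<'E'
from h import *
from scipy.optimize import minimize
SZ=[(.05,.032),(.044,.030),(.040,.028),(.048,.028),(.052,.032)]
SC=8
def box(cx,cy,yaw,lx,ly,z0,z1):
    c,s=np.cos(yaw),np.sin(yaw)
    return [[cx+c*u*lx/2-s*v*ly/2,cy+s*u*lx/2+c*v*ly/2,z] for u in(-1,1) for v in(-1,1) for z in(z0,z1)]
def mask(s):
    hsv=cv2.cvtColor(s['img'],cv2.COLOR_RGB2HSV)
    return ((hsv[...,0]<18)&(hsv[...,1]>85)).astype(np.uint8)
def sil(s,x,y,yaw,l,w,rect,z=0):
    x0,y0,x1,y1=rect;m=np.zeros(((y1-y0)*SC,(x1-x0)*SC),np.uint8)
    for P in(box(x,y,yaw,l,w,z,z+.016),box(x,y,yaw,.016,.022,z+.016,z+.054)):
        q=np.array([proj(s,p) for p in P]);q=((q+.5-[x0,y0])*SC).astype(np.int32)
        cv2.fillConvexPoly(m,cv2.convexHull(q),1)
    return cv2.resize(m.astype(np.float32),(x1-x0,y1-y0),interpolation=cv2.INTER_AREA)
def fit(shots,x,y,sizes=SZ,z=0):
    data=[]
    for s in shots:
        c=proj(s,[x,y,z+.02]);r=20
        rect=(int(c[0])-r,int(c[1])-r,int(c[0])+r,int(c[1])+r)
        mk=mask(s)[rect[1]:rect[3],rect[0]:rect[2]]
        n,lab=cv2.connectedComponents(mk)
        # keep component nearest centre
        yy,xx=np.nonzero(mk)
        if len(yy)==0: continue
        k=np.argmin((yy-r)**2+(xx-r)**2);data.append((s,rect,(lab==lab[yy[k],xx[k]]).astype(np.float32)))
    out=[]
    for i,(l,w) in enumerate(sizes):
        best=None
        f=lambda p:sum(np.abs(sil(s,p[0],p[1],p[2],l,w,rc,z)-m).sum() for s,rc,m in data)
        y0s=sorted((f([x,y,a]),a) for a in np.arange(0,np.pi,np.pi/12))[:3]
        for _,a in y0s:
            r=minimize(f,[x,y,a],method='Nelder-Mead',options=dict(initial_simplex=[[x,y,a],[x+.006,y,a],[x,y+.006,a],[x,y,a+.15]],maxiter=120,xatol=1e-4,fatol=.05))
            if best is None or r.fun<best[0]:best=(r.fun,*r.x)
        out.append((i,)+tuple(np.round(best,4)))
    return sorted(out,key=lambda o:o[1])
E
cat > unit.py <<'E'
from h import *
E
python3 - <<'E'
from fit import *
np.set_printoptions(precision=4,suppress=True)
a=manip.snapshot('scene');b=manip.snapshot('top')
for p in[(353,225),(393,203),(401,234),(437,219)]:
    X=onz(b,p,.02);print(p,X[:2]);
    for o in fit([a,b],X[0],X[1])[:3]:print('  ',o)
print('bar',[onz(b,p,.09) for p in((198.9,182.4),(234.1,167.0))])
print('top',[onz(b,p,.112) for p in((163.2,175.9),(251.9,137.3),(214.1,52.2),(129.5,87.3))])
# scene handle ends (c4/4+420,140)
print('bar s',[onz(a,p,.09) for p in((420+50/4,140+208/4),(420+124/4,140+106/4))])
print('bar s',[tri(b,p,a,q) for p,q in(((198.9,182.4),(420+124/4,140+106/4)),((234.1,167.0),(420+50/4,140+208/4)))])
for n,p in(('tape',(361,185)),('stapl',(340,147)),('ink',(436,189)),('blue',(364,258))):print(n,onz(b,p,.02))
E
```

```text
(353, 225) [ 0.4621 -0.1405]
   (3, np.float64(67.5469), np.float64(0.4631), np.float64(-0.1374), np.float64(-0.2116))
   (1, np.float64(70.9688), np.float64(0.4646), np.float64(-0.1374), np.float64(2.9194))
   (0, np.float64(78.0312), np.float64(0.4635), np.float64(-0.1373), np.float64(2.8882))
(393, 203) [ 0.5265 -0.2668]
   (2, np.float64(94.5469), np.float64(0.5281), np.float64(-0.2638), np.float64(3.1626))
   (1, np.float64(136.4062), np.float64(0.527), np.float64(-0.2637), np.float64(3.0946))
   (3, np.float64(143.8125), np.float64(0.5255), np.float64(-0.2637), np.float64(3.1308))
(401, 234) [ 0.4303 -0.2866]
   (3, np.float64(78.6094), np.float64(0.4307), np.float64(-0.2878), np.float64(1.8996))
   (1, np.float64(83.3125), np.float64(0.4306), np.float64(-0.288), np.float64(1.8789))
   (2, np.float64(104.9219), np.float64(0.4308), np.float64(-0.2881), np.float64(1.9243))
(437, 219) [ 0.4731 -0.3996]
   (2, np.float64(124.0469), np.float64(0.4769), np.float64(-0.3979), np.float64(2.6519))
   (1, np.float64(136.1875), np.float64(0.476), np.float64(-0.3972), np.float64(2.6494))
   (3, np.float64(141.7969), np.float64(0.4762), np.float64(-0.3975), np.float64(2.6633))
bar [array([0.5967, 0.313 , 0.09  ]), array([0.6396, 0.2093, 0.09  ])]
top [array([0.6149, 0.4092, 0.112 ]), array([0.7213, 0.1521, 0.112 ]), array([0.9852, 0.2624, 0.112 ]), array([0.884 , 0.5131, 0.112 ])]
bar s [array([0.6396, 0.2134, 0.09  ]), array([0.5982, 0.3156, 0.09  ])]
bar s [(array([0.5977, 0.3141, 0.09  ]), np.float64(0.002775081057206921)), (array([0.6401, 0.21  , 0.0923]), np.float64(0.00302260742616771))]
tape [ 0.5858 -0.1702  0.02  ]
stapl [ 0.7086 -0.1091  0.02  ]
ink [ 0.5664 -0.4023  0.02  ]
blue [ 0.3606 -0.1701  0.02  ]
```

```bash
cat > go.py <<'E'
from h import *
def go(x,y,z,psi=None,step=.045):
    """prints turn about tool z, then shift in tool axes after that turn"""
    s=manip.sense();p=np.array(s['tcp_pos']);M=R.from_quat(s['tool_rot']).as_matrix()
    cur=np.degrees(np.arctan2(M[1,1],M[0,1]))
    if psi is None: psi=cur
    d=(psi-cur+90)%180-90
    a=np.radians(cur+d);Rt=np.array([[-np.sin(a),np.cos(a),0],[np.cos(a),np.sin(a),0],[0,0,-1]]).T
    t=Rt.T@(np.array([x,y,z])-p)
    n=int(np.ceil(max(np.linalg.norm(t)/step,1e-9)));nr=int(np.ceil(abs(d)/10.5))
    print('pos',np.round(p,4),'psi %.1f tilt %s q6 %.2f'%(cur,np.round(M[:2,2],3),s['q'][5]),'F',np.round(s['force'],1),'gap %.2f t %.1f'%(s['finger_gap'],s['t']))
    print('turn rz %.1f total (%d rows of %.1f); shift total %s, %d rows of %s'%(-d,nr,-d/max(nr,1),np.round(t*1000,1),n,np.round(t/n*1000,1)))
E
python3 -c "
from go import *
go(.6178,.261,.17,22.5)"
```

```text
pos [0.2177 0.5859 0.2563] psi 69.6 tilt [0. 0.] q6 -0.18 F [-0.   0.4  0.2] gap 1.00 t 1.3
turn rz 47.1 total (5 rows of 9.4); shift total [-453.3  245.3   86.3], 12 rows of [-37.8  20.4   7.2]
```

play_rows --steps '[[[0,0,0,0,0,9.4],[0,0,0,0,0,9.4],[0,0,0,0,0,9.4],[0,0,0,0,0,9.4],[0,0,0,0,0,9.5],[-0.045,0.025,0.005,0,0,0],[-0.045,0.025,0.005,0,0,0],[-0.045,0.025,0.005,0,0,0],[-0.045,0.025,0.005,0,0,0],[-0.045,0.025,0.005,0,0,0]]]' --fingers 0.5 --squeeze 40

```text
t: 2.55
tcp_pos: [0.4206, 0.4249, 0.2313]
tool_rot: [0.555, 0.832, 0.0, 0.0]
force: [0.3, -0.4, -0.5]
finger_gap: 0.501
```

play_rows --steps '[[[-0.045,0.025,0.01,0,0,0],[-0.045,0.025,0.01,0,0,0],[-0.045,0.025,0.01,0,0,0],[-0.045,0.025,0.01,0,0,0],[-0.045,0.02,0.01,0,0,0],[0,0,0,0,0,0],[0,0,0,0,0,0]]]'

```text
t: 3.42
tcp_pos: [0.6159, 0.264, 0.181]
tool_rot: [0.556, 0.831, -0.0, -0.001]
force: [-0.3, 0.2, -0.2]
finger_gap: 0.499
```

```bash
python3 -c "
from go import *
go(.6178,.261,.094,22.5)
a=manip.snapshot('scene');b=manip.snapshot('top');save(a,'s1');save(b,'t1')
i=cv2.resize(a['img'][120:270,380:540],None,fx=4,fy=4)[...,::-1];cv2.imwrite('pics/c5.png',i)"
```

```text
pos [0.6159 0.264  0.181 ] psi 22.5 tilt [-0.001  0.   ] q6 -0.15 F [-0.3  0.2 -0.2] gap 0.50 t 3.4
turn rz -0.0 total (1 rows of -0.0); shift total [-3.5  0.7 87. ], 2 rows of [-1.7  0.3 43.5]
```

View pics/c5.png

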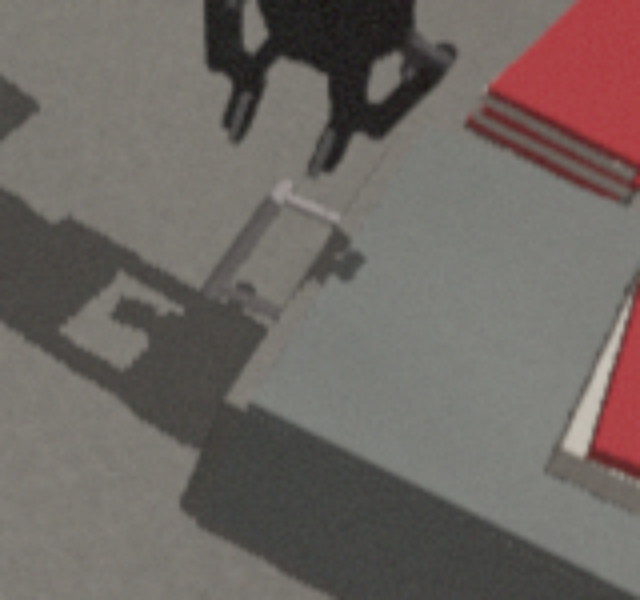

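The open fingers hang above the handle bar, bar between them (crop about (245,235)). Descending.

play_rows --steps '[[[-0.003,0.001,0.029,0,0,0],[0,0,0.029,0,0,0],[0,0,0.029,0,0,0],[0,0,0,0,0,0],[0,0,0,0,0,0]]]'

```text
t: 4.15
tcp_pos: [0.6186, 0.2626, 0.0956]
tool_rot: [0.555, 0.832, 0.001, 0.001]
force: [-0.8, -0.2, 0.9]
finger_gap: 0.5
```

play_rows --steps '[[[0,0,0,0,0,0],[0,0,0,0,0,0],[0,0,0,0,0,0],[0,0,0,0,0,0]]]' --fingers 0

```text
t: 4.65
tcp_pos: [0.6193, 0.262, 0.0959]
tool_rot: [0.556, 0.831, 0.001, 0.001]
force: [-1.1, 1.2, 6.1]
finger_gap: 0.124
```

play_rows --steps '[[[0,-0.02,0,0,0,0],[0,-0.025,0,0,0,0],[0,-0.025,0,0,0,0],[0,-0.025,0,0,0,0],[0,-0.025,0,0,0,0],[0,-0.02,0,0,0,0],[0,-0.015,0,0,0,0],[0,-0.008,0,0,0,0],[0,0,0,0,0,0]]]'

```text
t: 5.78
tcp_pos: [0.4684, 0.1997, 0.0959]
tool_rot: [0.556, 0.831, 0.001, 0.001]
force: [-1.2, 2.9, 10.4]
finger_gap: 0.126
```

play_rows --steps '[[[0,-0.004,0,0,0,0],[0,-0.003,0,0,0,0],[0,0,0,0,0,0]]]'

```text
t: 6.15
tcp_pos: [0.4633, 0.1976, 0.0959]
tool_rot: [0.556, 0.831, 0.002, 0.002]
force: [-1.0, 4.2, 7.9]
finger_gap: 0.123
```

play_rows --steps '[[[0,-0.002,0,0,0,0],[0,-0.001,0,0,0,0],[0,0,0,0,0,0],[0,0,0,0,0,0]]]'

```text
t: 6.65
tcp_pos: [0.4624, 0.1971, 0.0959]
tool_rot: [0.556, 0.831, 0.004, 0.003]
force: [2.6, 6.8, 4.9]
finger_gap: 0.122
```

play_rows --steps '[[[0,0,0,0,0,0],[0,0,0,0,0,0],[0,0,0,0,0,0]]]' --fingers 0.5

```text
t: 7.02
tcp_pos: [0.458, 0.195, 0.0941]
tool_rot: [0.556, 0.831, -0.001, -0.0]
force: [-0.4, -1.1, -0.5]
finger_gap: 0.502
```

play_rows --steps '[[[0,0,-0.03,0,0,0],[0,0,-0.04,0,0,0],[0,0,-0.04,0,0,0],[0,-0.04,-0.04,0,0,0],[0,-0.04,-0.04,0,0,0],[0.04,0,0,0,0,0],[0.04,0,0,0,0,0],[0.04,0,0,0,0,0],[0.04,0,0,0,0,0],[0,0,0,0,0,0]]]'

```text
t: 8.28
tcp_pos: [0.322, 0.3138, 0.284]
tool_rot: [0.554, 0.833, -0.0, -0.0]
force: [-0.3, -0.4, -0.5]
finger_gap: 0.504
```

```bash
python3 -c "
from go import *
a=manip.snapshot('scene');b=manip.snapshot('top');save(a,'s2');save(b,'t2')
for l in ['divider_tab','drawer_handle','drawer_floor','front_notch']:
  for s in(a,b): print(l,[(np.round(d['point'],1).tolist(),round(d['score'],2)) for d in manip.pinpoint(l,s)][:3])
i=cv2.resize(a['img'][120:270,360:520],None,fx=4,fy=4)[...,::-1];cv2.imwrite('pics/c6.png',i)
i=cv2.resize(b['img'][110:250,160:310],None,fx=4,fy=4)[...,::-1];cv2.imwrite('pics/c7.png',i)"
```

```text
divider_tab [([410.9, 166.4], 0.66)]
divider_tab [([226.9, 196.5], 0.84)]
drawer_handle [([383.4, 152.7], 0.82)]
drawer_handle [([239.1, 228.1], 0.91)]
drawer_floor [([397.1, 176.1], 0.85), ([208.6, 234.3], 0.26)]
drawer_floor [([236.5, 216.5], 0.95)]
front_notch [([412.0, 185.5], 0.92)]
front_notch [([232.5, 199.3], 0.65)]
```

View pics/c6.png

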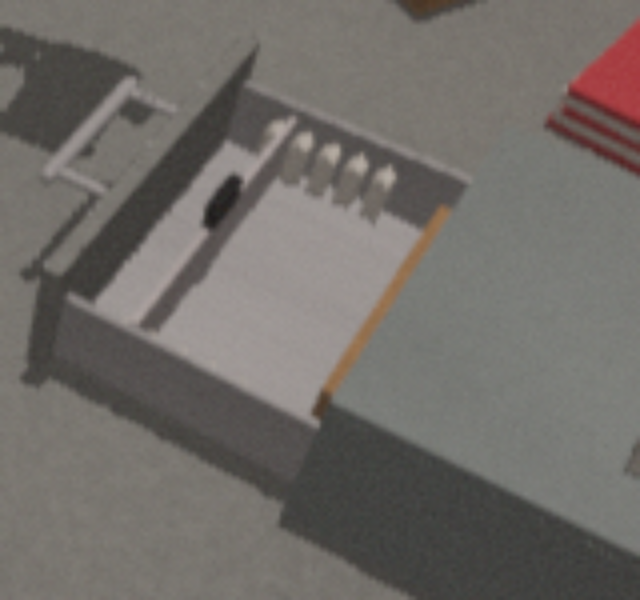

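View pics/c7.png

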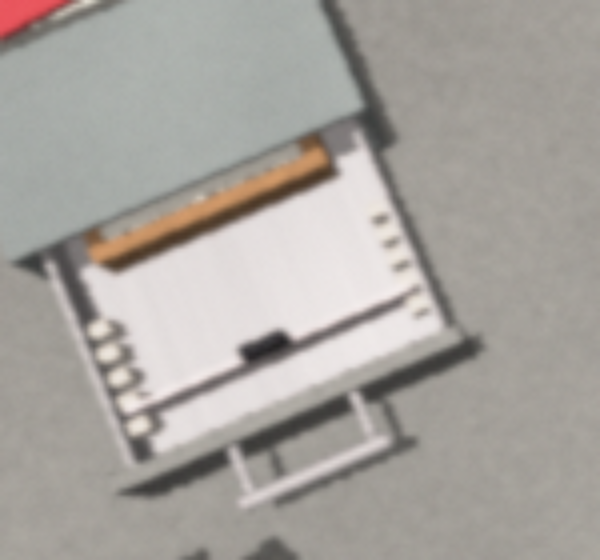

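```bash
python3 -c "
from go import *
np.set_printoptions(precision=4,suppress=True)
a=manip.snapshot('scene');b=manip.snapshot('top')
f=np.radians(22.5);E=np.array([[np.cos(f),np.sin(f),0],[-np.sin(f),np.cos(f),0],[0,0,1]])
for n,p,q in(('tab',(226.3,196.5),(415.6,170.3)),('tabnet',(226.9,196.5),(410.9,166.4)),('handle',(239.1,228.1),(383.4,152.7)),('floor',(236.5,216.5),(397.1,176.1))):
  X,e=tri(b,p,a,q);print(n,X,E@X,e)
print('tab top z.079', E@onz(b,(226.3,196.5),.085), E@onz(a,(415.6,170.3),.079))
print('tab ends top',E@onz(b,(160+242/4,110+350/4),.088),E@onz(b,(160+290/4,110+336/4),.088))
print('plate ends top z.068',E@onz(b,(160+150/4,110+408/4),.068),E@onz(b,(160+412/4,110+294/4),.068))
s=manip.regions_of('divider_tab',b)
if s: 
  m=s[0]['pixels'];ys,xs=np.nonzero(m);print(s[0]['rect'],s[0]['score'],xs.mean(),ys.mean())
# predicted front panel top corners & handle ends projected for check
u0,v0=.5586,.0047
for nm,u,v,z in(('bar L',-.056,.055,.09),('bar R',-.056,-.055,.09),('tab',.045,0,.079),('plate L',.045,.116,.068),('plate R',.045,-.116,.068)):
  X=E.T@np.array([u0+u,v0+v,z]);pb=proj(b,X);pa=proj(a,X);print(nm,(pb-[160,110])*4,(pa-[360,120])*4)
"
```

```text
tab [0.5546 0.2359 0.0796] [0.6026 0.0057 0.0796] 0.001746414823386598
tabnet [0.5496 0.2265 0.0948] [ 0.5944 -0.0011  0.0948] 0.007635016639901918
handle [0.4615 0.1997 0.0843] [0.5028 0.0079 0.0843] 0.0065156316524931064
floor [0.5026 0.224  0.0183] [0.5501 0.0146 0.0183] 0.012631086908180517
tab top z.079 [0.6007 0.0043 0.085 ] [0.6031 0.0069 0.079 ]
tab ends top [0.6043 0.0204 0.088 ] [ 0.5994 -0.0157  0.088 ]
plate ends top z.068 [0.5966 0.1033 0.068 ] [ 0.5955 -0.1081  0.068 ]
[195.4, 183.6, 262.4, 211.9] 0.72 229.44155844155844 197.22857142857143
bar L [245.055  499.1263] [127.24    83.6866]
bar R [384.8707 436.9301] [ 44.9718 173.5535]
tab [265.145  343.6433] [221.4923 203.4734]
plate L [124.7662 408.9997] [293.2551 119.4346]
plate R [411.6404 282.5085] [132.2663 324.5955]
```

```bash
python3 -c "
from go import *
go(.5556,.2354,.15,22.5)"
```

```text
pos [0.3235 0.3123 0.2843] psi 22.5 tilt [-0. -0.] q6 0.13 F [-0.3  0.2  1. ] gap 0.50 t 8.9
turn rz -0.0 total (1 rows of -0.0); shift total [-159.8  185.   134.3], 7 rows of [-22.8  26.4  19.2]
```

play_rows --steps '[[[-0.032,0.037,0.005,0,0,0],[-0.032,0.037,0.005,0,0,0],[-0.032,0.037,0.005,0,0,0],[-0.032,0.037,0.005,0,0,0],[-0.032,0.037,0.005,0,0,0],[0,0,0.04,0,0,0],[0,0,0.04,0,0,0],[0,0,0.03,0,0,0],[0,0,0,0,0,0],[0,0,0,0,0,0]]]' --fingers 0.4

```text
t: 10.18
tcp_pos: [0.5564, 0.2358, 0.1503]
tool_rot: [0.555, 0.832, 0.001, 0.001]
force: [-0.5, 0.7, 1.6]
finger_gap: 0.404
```

```bash
python3 -c "
from go import *
go(.5556,.2354,.086,22.5)
a=manip.snapshot('scene');i=cv2.resize(a['img'][80:230,340:500],None,fx=4,fy=4)[...,::-1];cv2.imwrite('pics/c8.png',i)"
```

```text
pos [0.5564 0.2358 0.1503] psi 22.5 tilt [0.002 0.   ] q6 -0.18 F [-0.5  0.7  1.6] gap 0.40 t 10.2
turn rz 0.0 total (1 rows of 0.0); shift total [-0.  -0.9 64.3], 2 rows of [-0.  -0.4 32.1]
```

View pics/c8.png

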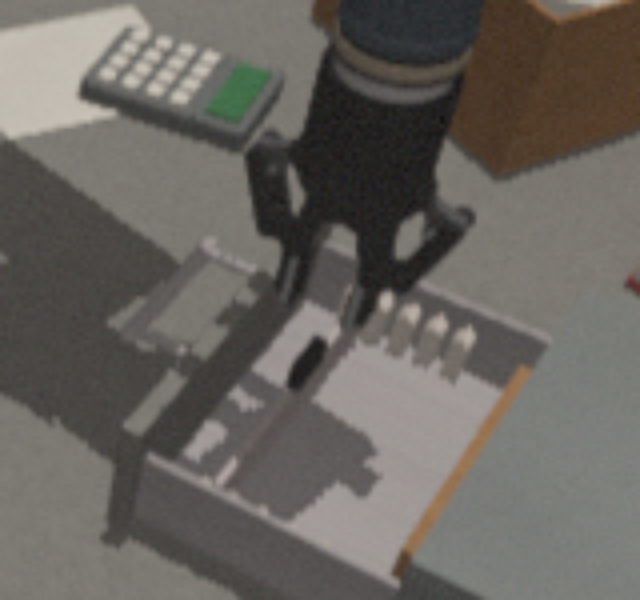

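Fingers stand above the tab (crop (308,362)). Going down and gripping.

play_rows --steps '[[[0,-0.001,0.02,0,0,0],[0,0,0.022,0,0,0],[0,0,0.022,0,0,0],[0,0,0,0,0,0],[0,0,0,0,0,0]]]'

```text
t: 10.85
tcp_pos: [0.5558, 0.2355, 0.0869]
tool_rot: [0.555, 0.832, 0.001, 0.001]
force: [0.2, -0.7, 0.7]
finger_gap: 0.403
```

play_rows --steps '[[[0,0,0,0,0,0],[0,0,0,0,0,0],[0,0,0,0,0,0],[0,0,0,0,0,0]]]' --fingers 0

```text
t: 11.35
tcp_pos: [0.5557, 0.2354, 0.0867]
tool_rot: [0.555, 0.832, 0.001, 0.001]
force: [-1.0, 0.1, 6.6]
finger_gap: 0.11
```

play_rows --steps '[[[0,0,-0.01,0,0,0],[0,0,-0.015,0,0,0],[0,0,-0.015,0,0,0],[0,0,-0.01,0,0,0],[0,0,0,0,0,0],[0,0,0,0,0,0]]]'

```text
t: 12.1
tcp_pos: [0.5542, 0.2351, 0.1351]
tool_rot: [0.555, 0.832, -0.0, -0.0]
force: [-0.6, 1.2, -0.9]
finger_gap: 0.109
```

```bash
python3 -c "
from go import *
go(.5556,.2354,.086,22.5)
a=manip.snapshot('scene');i=cv2.resize(a['img'][80:230,340:500],None,fx=4,fy=4)[...,::-1];cv2.imwrite('pics/c9.png',i)"
```

```text
pos [0.5542 0.2351 0.1351] psi 22.5 tilt [-0.001 -0.   ] q6 -0.18 F [-0.6  1.2 -0.9] gap 0.11 t 12.1
turn rz 0.0 total (1 rows of 0.0); shift total [-0.2  1.4 49.1], 2 rows of [-0.1  0.7 24.6]
```

View pics/c9.png

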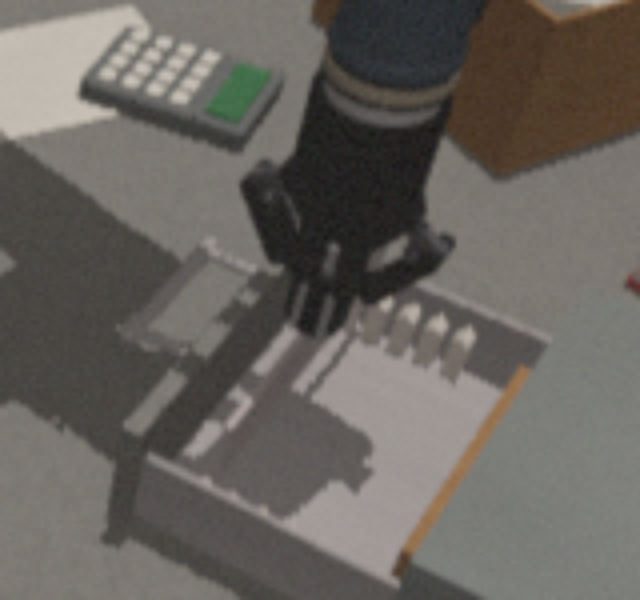

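play_rows --steps '[[[0,0.02,0,0,0,0],[0,0.02,0,0,0,0],[0,0.02,0,0,0,0],[0,0,0,0,0,0],[0,0,0,0,0,0],[0,0,0,0,0,0]]]'

```text
t: 12.9
tcp_pos: [0.6089, 0.2578, 0.1349]
tool_rot: [0.555, 0.832, -0.001, -0.001]
force: [0.5, -0.3, -1.5]
finger_gap: 0.113
```

```bash
python3 -c "
from go import *
go(.6130-.0019,.25307+.005,.0867,22.5)
"
```

```text
pos [0.6089 0.2578 0.1349] psi 22.5 tilt [-0.002 -0.   ] q6 -0.16 F [ 0.5 -0.3 -1.5] gap 0.11 t 12.9
turn rz 0.0 total (1 rows of 0.0); shift total [-0.6  2.2 48.2], 2 rows of [-0.3  1.1 24.1]
```

play_rows --steps '[[[0,0.0018,0,0,0,0],[0,0,0.012,0,0,0],[0,0,0.012,0,0,0],[0,0,0.01,0,0,0],[0,0,0,0,0,0]]]'

```text
t: 13.52
tcp_pos: [0.6107, 0.2586, 0.0996]
tool_rot: [0.555, 0.832, -0.001, -0.001]
force: [0.7, 0.2, -1.7]
finger_gap: 0.115
```

```bash
python3 -c "
from go import *
go(.6111,.2584,.0867,22.5)
b=manip.snapshot('scene');i=cv2.resize(b['img'][110:210,370:490],None,fx=6,fy=6)[...,::-1];cv2.imwrite('pics/c10.png',i)"
```

```text
pos [0.6107 0.2586 0.0996] psi 22.5 tilt [-0.003 -0.001] q6 -0.16 F [ 0.7  0.2 -1.7] gap 0.11 t 13.5
turn rz 0.0 total (1 rows of 0.0); shift total [-0.3  0.3 12.9], 1 rows of [-0.3  0.3 12.9]
```

View pics/c10.png

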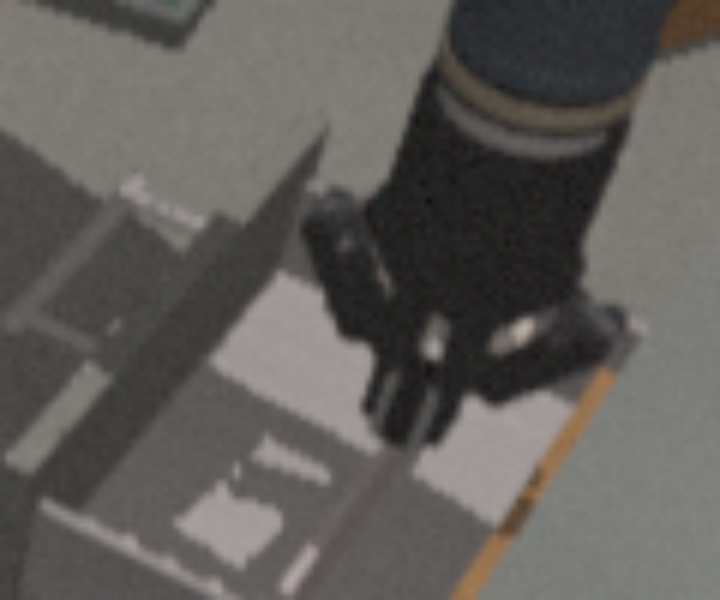

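play_rows --steps '[[[0,0,0.006,0,0,0],[0,0,0.006,0,0,0],[0,0,0.001,0,0,0],[0,0,0,0,0,0]]]'

```text
t: 14.08
tcp_pos: [0.6117, 0.2588, 0.0882]
tool_rot: [0.555, 0.832, -0.0, -0.0]
force: [-0.1, 0.0, -0.6]
finger_gap: 0.111
```

play_rows --steps '[[[0,0,0,0,0,0],[0,0,0,0,0,0],[0,0,0,0,0,0]]]' --fingers 0.4

```text
t: 14.45
tcp_pos: [0.612, 0.2589, 0.0887]
tool_rot: [0.555, 0.832, 0.0, 0.0]
force: [1.2, 0.7, -0.1]
finger_gap: 0.4
```

play_rows --steps '[[[0,0,-0.03,0,0,0],[0,0,-0.04,0,0,0],[0,0,-0.05,0,0,0],[0,0,-0.05,0,0,0],[0.04,-0.03,-0.01,0,0,0],[0.04,-0.03,0,0,0,0],[0.04,-0.03,0,0,0,0],[0.04,-0.03,0,0,0,0],[0,0,0,0,0,0]]]'

```text
t: 15.58
tcp_pos: [0.436, 0.3619, 0.2686]
tool_rot: [0.554, 0.833, -0.001, -0.001]
force: [1.3, 0.2, 1.0]
finger_gap: 0.404
```

```bash
python3 -c "
from fit import *
np.set_printoptions(precision=4,suppress=True)
a=manip.snapshot('scene');b=manip.snapshot('top');save(a,'s3');save(b,'t3')
for l in ['divider_tab','drawer_handle']:
  for s in(a,b): print(l,[(np.round(d['point'],1).tolist(),round(d['score'],2)) for d in manip.pinpoint(l,s)][:3])
i=cv2.resize(a['img'][130:230,370:490],None,fx=6,fy=6)[...,::-1];cv2.imwrite('pics/c11.png',i)
i=cv2.resize(b['img'][130:230,170:290],None,fx=6,fy=6)[...,::-1];cv2.imwrite('pics/c12.png',i)
for x,y in[(.463,-.1374),(.528,-.264),(.4307,-.288),(.477,-.398)]:
  for sh in([a,b],[b],[a]): print([tuple(map(float,o)) for o in fit(sh,x,y)[:2]])
"
```

```text
divider_tab [([436.5, 176.8], 0.58)]
divider_tab [([218.0, 179.7], 0.85), ([354.5, 221.7], 0.57)]
drawer_handle [([382.7, 149.6], 0.94), ([169.0, 269.6], 0.44)]
drawer_handle [([237.0, 226.6], 0.69), ([234.7, 196.6], 0.54)]
[(1.0, 97.1719, 0.4654, -0.1375, -0.2207), (3.0, 98.6562, 0.4631, -0.1373, 2.9432)]
[(3.0, 47.0312, 0.4634, -0.1379, -0.2513), (0.0, 50.6719, 0.4637, -0.1378, -0.2653)]
[(1.0, 41.3594, 0.4648, -0.1372, 2.9274), (2.0, 43.6875, 0.4664, -0.1378, -0.159)]
[(2.0, 95.0625, 0.5274, -0.2641, 0.0204), (1.0, 135.9375, 0.5265, -0.2635, -0.0563)]
[(2.0, 29.9219, 0.528, -0.264, 0.0418), (1.0, 49.1094, 0.5278, -0.264, 3.0324)]
[(2.0, 64.2344, 0.5282, -0.2637, 3.128), (1.0, 85.7344, 0.5277, -0.2638, -0.0317)]
[(3.0, 72.9219, 0.4307, -0.2873, 1.875), (1.0, 77.6562, 0.4305, -0.2877, 1.8851)]
[(1.0, 14.3906, 0.4307, -0.2885, 1.8682), (3.0, 16.4219, 0.4307, -0.2886, 1.8994)]
[(3.0, 53.2344, 0.4305, -0.287, 1.8596), (1.0, 60.8594, 0.4305, -0.2871, 1.8999)]
[(2.0, 117.4844, 0.4773, -0.3977, 2.6378), (1.0, 128.6094, 0.4763, -0.3973, 2.7235)]
[(2.0, 26.6562, 0.4754, -0.3982, 2.4944), (1.0, 31.1719, 0.4757, -0.3984, 2.4761)]
[(2.0, 84.3438, 0.4774, -0.3974, 2.6722), (1.0, 92.4219, 0.4762, -0.3974, 2.7424)]
```

View pics/c11.png

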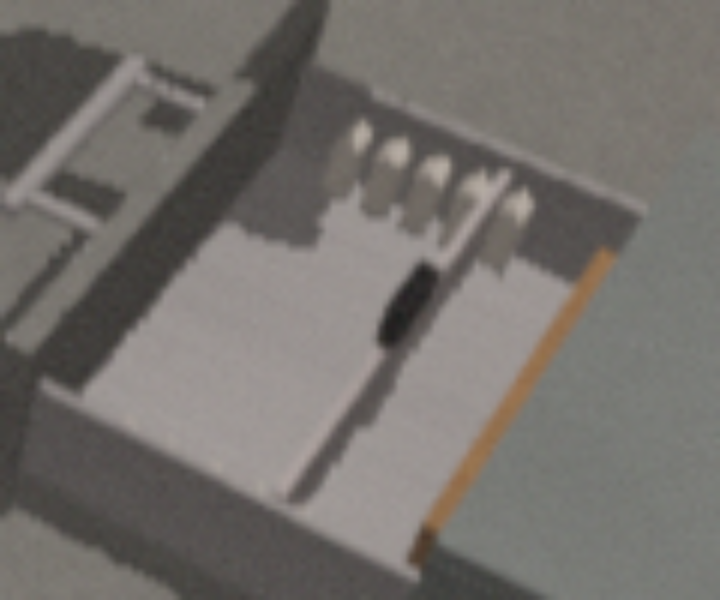

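View pics/c12.png

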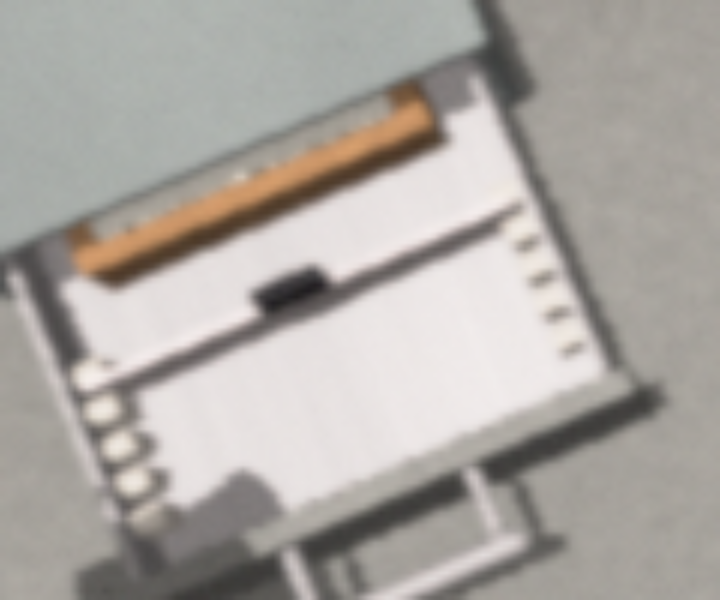

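Divider sits between the last two teeth on both sides (scene crop around (510,180), top crop around (85,375) and (515,210)): rearmost notches. Now the stamps, nearest one (about (0.4635,-0.1376), pixel (353,225)) first.

```bash
sed -i 's/d=(psi-cur+90)%180-90/d=(psi-cur+180)%360-180/' go.py; python3 -c "
from go import *
go(.4638,-.1376,.15,-13)"
```

```text
pos [0.4409 0.3601 0.2683] psi 22.4 tilt [0.001 0.   ] q6 0.10 F [0.1 0.  0.7] gap 0.40 t 15.9
turn rz 35.4 total (4 rows of 8.9); shift total [-479.8  134.3  118.3], 12 rows of [-40.   11.2   9.9]
```

play_rows --steps '[[[0,0,0,0,0,8.9],[0,0,0,0,0,8.9],[0,0,0,0,0,8.8],[0,0,0,0,0,8.8],[-0.048,0.0134,0,0,0,0],[-0.048,0.0134,0,0,0,0],[-0.048,0.0134,0,0,0,0],[-0.048,0.0134,0,0,0,0],[-0.048,0.0134,0,0,0,0],[-0.048,0.0134,0,0,0,0]]]' --fingers 0.5

```text
t: 17.12
tcp_pos: [0.4545, 0.0595, 0.2684]
tool_rot: [0.782, 0.623, 0.0, 0.0]
force: [0.7, -0.7, 0.4]
finger_gap: 0.501
```

play_rows --steps '[[[-0.048,0.0134,0.03,0,0,0],[-0.048,0.0134,0.03,0,0,0],[-0.048,0.0134,0.03,0,0,0],[-0.048,0.0134,0.03,0,0,0],[0,0,0.03,0,0,0],[0,0,0,0,0,0],[0,0,0,0,0,0]]]'

```text
t: 18.0
tcp_pos: [0.4635, -0.1374, 0.1188]
tool_rot: [0.782, 0.623, 0.0, 0.0]
force: [-0.9, 0.1, 0.4]
finger_gap: 0.5
```

```bash
python3 -c "
from go import *
go(.4638,-.1376,.046,-13)
b=manip.snapshot('scene');i=cv2.resize(b['img'][170:300,150:320],None,fx=4,fy=4)[...,::-1];cv2.imwrite('pics/c13.png',i)"
```

```text
pos [ 0.4635 -0.1374  0.1188] psi -12.9 tilt [ 0.001 -0.   ] q6 -0.29 F [-0.9  0.1  0.4] gap 0.50 t 18.0
turn rz 0.1 total (1 rows of 0.1); shift total [-0.2  0.3 72.8], 2 rows of [-0.1  0.2 36.4]
```

View pics/c13.png

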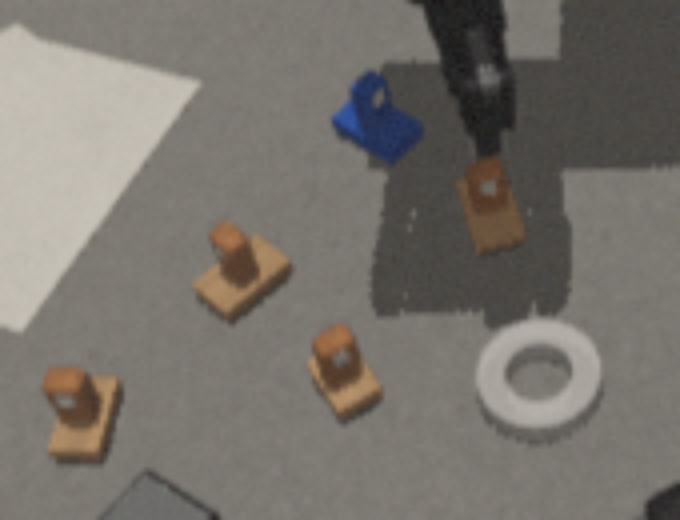

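The gripper is above the brown stamp at crop (490,205); blue (378,118) stays clear.

play_rows --steps '[[[0,0,0.025,0,0,0],[0,0,0.025,0,0,0],[0,0,0.022,0,0,0],[0,0,0,0,0,0],[0,0,0,0,0,0]]]'

```text
t: 18.68
tcp_pos: [0.464, -0.1371, 0.0476]
tool_rot: [0.782, 0.624, 0.0, 0.001]
force: [0.7, -1.0, -0.3]
finger_gap: 0.504
```

play_rows --steps '[[[0,0,0,0,0,0],[0,0,0,0,0,0],[0,0,0,0,0,0],[0,0,0,0,0,0]]]' --fingers 0 --squeeze 30

```text
t: 19.18
tcp_pos: [0.4639, -0.1374, 0.0474]
tool_rot: [0.782, 0.623, 0.0, 0.001]
force: [1.0, 0.7, 6.4]
finger_gap: 0.181
```

play_rows --steps '[[[0,0,-0.02,0,0,0],[0,0,-0.04,0,0,0],[0,0,-0.045,0,0,0],[0,0,-0.045,0,0,0],[0,0,0,0,0,0]]]'

```text
t: 19.8
tcp_pos: [0.465, -0.1381, 0.1996]
tool_rot: [0.782, 0.623, 0.002, 0.004]
force: [-0.4, 0.3, -1.5]
finger_gap: 0.181
```

```bash
python3 -c "
from go import *
go(.5335,.3076,.195,22.5)
b=manip.snapshot('scene');i=cv2.resize(b['img'][130:300,150:320],None,fx=3,fy=3)[...,::-1];cv2.imwrite('pics/c14.png',i)"
```

```text
pos [ 0.465  -0.1381  0.1996] psi -12.9 tilt [ 0.007 -0.004] q6 -0.29 F [-0.4  0.3 -1.5] gap 0.18 t 19.8
turn rz -35.4 total (4 rows of -8.8); shift total [385.6 233.8   4.6], 11 rows of [35.1 21.3  0.4]
```

View pics/c14.png

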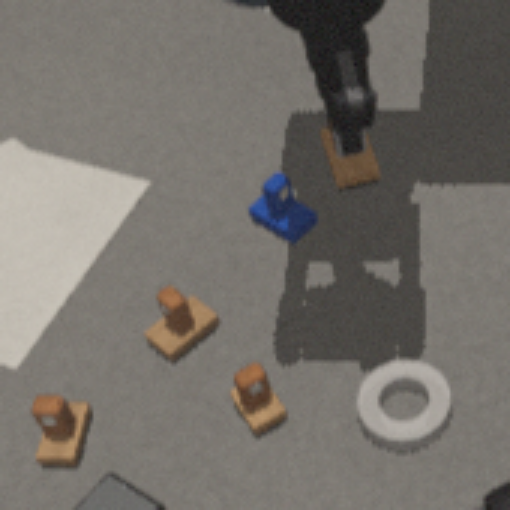

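play_rows --steps '[[[0,0,0,0,0,-8.9],[0,0,0,0,0,-8.9],[0,0,0,0,0,-8.8],[0,0,0,0,0,-8.8],[0.043,0.026,0,0,0,0],[0.043,0.026,0,0,0,0],[0.043,0.026,0,0,0,0],[0.043,0.026,0,0,0,0],[0.043,0.026,0,0,0,0],[0.043,0.026,0,0,0,0]]]'

```text
t: 21.1
tcp_pos: [0.5073, 0.1624, 0.1942]
tool_rot: [0.555, 0.832, -0.001, -0.002]
force: [1.5, 0.2, -0.8]
finger_gap: 0.177
```

play_rows --steps '[[[0.043,0.026,0,0,0,0],[0.043,0.026,0,0,0,0],[0.042,0.026,0,0,0,0],[0,0,0,0,0,0],[0,0,0,0,0,0]]]'

```text
t: 21.72
tcp_pos: [0.5301, 0.3084, 0.1942]
tool_rot: [0.555, 0.832, -0.002, -0.001]
force: [-0.1, 0.1, -0.8]
finger_gap: 0.178
```

```bash
python3 -c "
from go import *
go(.5335,.3076,.0700,22.5)"
```

```text
pos [0.5301 0.3084 0.1942] psi 22.6 tilt [-0.004 -0.002] q6 -0.05 F [-0.1  0.1 -0.8] gap 0.18 t 21.7
turn rz 0.1 total (1 rows of 0.1); shift total [ -2.    2.9 124.2], 3 rows of [-0.7  1.  41.4]
```

play_rows --steps '[[[-0.002,0.003,0,0,0,0],[0,0,0.035,0,0,0],[0,0,0.035,0,0,0],[0,0,0.03,0,0,0],[0,0,0.015,0,0,0],[0,0,0.008,0,0,0],[0,0,0,0,0,0],[0,0,0,0,0,0]]]'

```text
t: 22.72
tcp_pos: [0.5359, 0.3086, 0.0744]
tool_rot: [0.555, 0.832, 0.001, 0.001]
force: [0.1, 0.1, -0.3]
finger_gap: 0.187
```

play_rows --steps '[[[0,0,0,0,0,0],[0,0,0,0,0,0],[0,0,0,0,0,0]]]' --fingers 0.4

```text
t: 23.1
tcp_pos: [0.5353, 0.3085, 0.0737]
tool_rot: [0.555, 0.832, 0.0, 0.0]
force: [0.1, -0.5, 0.0]
finger_gap: 0.4
```

play_rows --steps '[[[0,0,-0.03,0,0,0],[0,0,-0.04,0,0,0],[0,0,-0.05,0,0,0],[-0.05,-0.02,-0.02,0,0,0],[-0.05,-0.02,0,0,0,0],[-0.05,-0.02,0,0,0,0],[-0.05,-0.02,0,0,0,0],[-0.05,-0.02,0,0,0,0],[0,0,0,0,0,0]]]'

```text
t: 24.22
tcp_pos: [0.5389, 0.0356, 0.2136]
tool_rot: [0.558, 0.83, -0.0, 0.001]
force: [1.0, 0.2, -0.6]
finger_gap: 0.398
```

```bash
python3 -c "
from fit import *
from go import *
a=manip.snapshot('scene');b=manip.snapshot('top');save(a,'s4');save(b,'t4')
go(.5278,-.2640,.12,1.5)
print(onz(b,(393,203),.02))
print(fit([a,b],.5278,-.264,[SZ[2]]),fit([b],.5278,-.264,[SZ[2]]))
i=cv2.resize(a['img'][120:290,170:470],None,fx=2.6,fy=2.6)[...,::-1];cv2.imwrite('pics/c15.png',i)
i=cv2.resize(b['img'][130:270,180:460],None,fx=2.8,fy=2.8)[...,::-1];cv2.imwrite('pics/c16.png',i)"
```

```text
pos [0.5384 0.0387 0.2134] psi 22.4 tilt [-0.  0.] q6 -0.53 F [-0.1  0.6 -0.7] gap 0.40 t 24.3
turn rz 20.9 total (2 rows of 10.5); shift total [-302.4  -18.5   93.4], 8 rows of [-37.8  -2.3  11.7]
[ 0.5265474  -0.26681268  0.02      ]
[(0, np.float64(98.8125), np.float64(0.5283), np.float64(-0.2636), np.float64(3.1473))] [(0, np.float64(33.9219), np.float64(0.5277), np.float64(-0.2652), np.float64(0.06))]
```

View pics/c15.png

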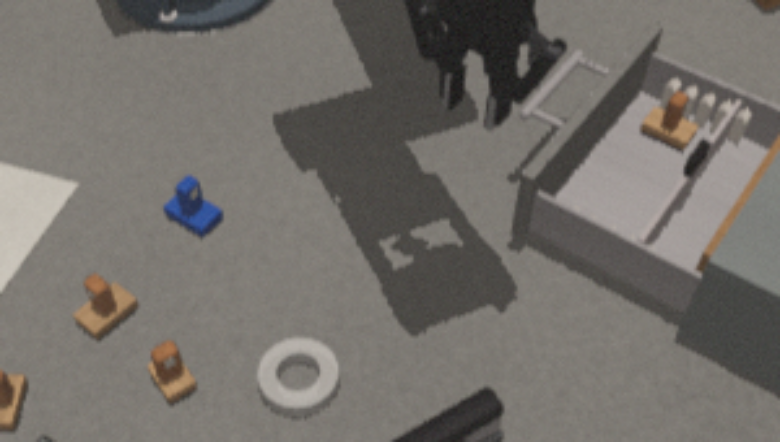

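View pics/c16.png

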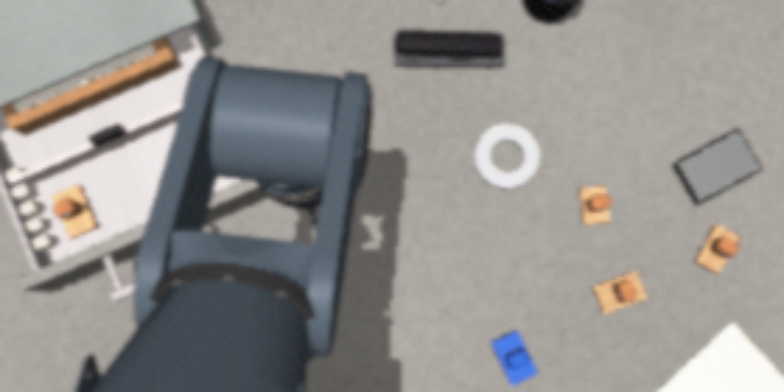

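First stamp stands in the drawer near the left rack (scene crop (672,118)). Next: the stamp at top pixel (393,203).

play_rows --steps '[[[0,0,0,0,0,10.5],[0,0,0,0,0,10.4],[-0.043,-0.0026,0,0,0,0],[-0.043,-0.0026,0,0,0,0],[-0.043,-0.0026,0,0,0,0],[-0.043,-0.0026,0,0,0,0],[-0.043,-0.0026,0.02,0,0,0],[-0.043,-0.0026,0.035,0,0,0],[-0.044,-0.0026,0.035,0,0,0],[0,0,0,0,0,0]]]' --fingers 0.5

```text
t: 25.58
tcp_pos: [0.5282, -0.2639, 0.1204]
tool_rot: [0.698, 0.716, -0.0, -0.002]
force: [0.1, 1.0, 0.3]
finger_gap: 0.497
```

```bash
python3 -c "
from fit import *
from go import *
go(.5278,-.2640,.047,1.5)
a=manip.snapshot('scene')
i=cv2.resize(a['img'][170:300,150:320],None,fx=4,fy=4)[...,::-1];cv2.imwrite('pics/c17.png',i)
"
```

```text
pos [ 0.5282 -0.2639  0.1204] psi 1.5 tilt [-0.003  0.002] q6 -0.68 F [0.1 1.  0.3] gap 0.50 t 25.6
turn rz 0.0 total (1 rows of 0.0); shift total [-0.1 -0.4 73.4], 2 rows of [-0.1 -0.2 36.7]
```

View pics/c17.png

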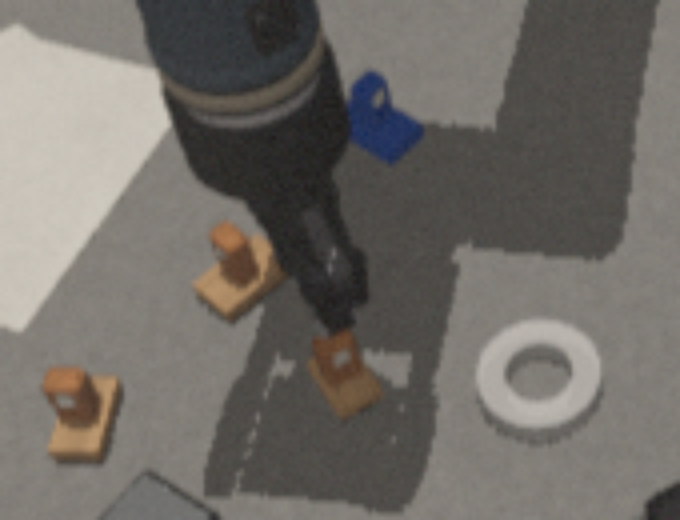

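Gripper is above the brown stamp at crop (343,370). Grasp.

play_rows --steps '[[[0,0,0.025,0,0,0],[0,0,0.025,0,0,0],[0,0,0.023,0,0,0],[0,0,0,0,0,0],[0,0,0,0,0,0]]]'

```text
t: 26.25
tcp_pos: [0.5298, -0.2624, 0.0517]
tool_rot: [0.696, 0.718, 0.0, 0.001]
force: [0.2, 0.1, -0.0]
finger_gap: 0.5
```

play_rows --steps '[[[0,0,0,0,0,0],[0,0,0,0,0,0],[0,0,0,0,0,0],[0,0,0,0,0,0]]]' --fingers 0

```text
t: 26.75
tcp_pos: [0.5295, -0.2635, 0.0517]
tool_rot: [0.697, 0.717, 0.0, 0.001]
force: [0.4, 2.0, 6.7]
finger_gap: 0.183
```

play_rows --steps '[[[0,0,-0.02,0,0,0],[0,0,-0.04,0,0,0],[0,0,-0.045,0,0,0],[0,0,-0.045,0,0,0],[0,0,0,0,0,0]]]'

```text
t: 27.38
tcp_pos: [0.5307, -0.2649, 0.2044]
tool_rot: [0.697, 0.717, 0.001, 0.004]
force: [0.1, -0.4, -0.8]
finger_gap: 0.181
```

```bash
python3 -c "
from go import *
go(.5527,.2614,.195,22.5)"
```

```text
pos [ 0.5307 -0.2649  0.2044] psi 1.6 tilt [ 0.007 -0.006] q6 -0.68 F [ 0.1 -0.4 -0.8] gap 0.18 t 27.4
turn rz -20.9 total (2 rows of -10.4); shift total [477.8 221.7   9.4], 12 rows of [39.8 18.5  0.8]
```

play_rows --steps '[[[0,0,0,0,0,-10.5],[0,0,0,0,0,-10.4],[0.0435,0.02,0,0,0,0],[0.0435,0.02,0,0,0,0],[0.0435,0.02,0,0,0,0],[0.0435,0.02,0,0,0,0],[0.0435,0.02,0,0,0,0],[0.0435,0.02,0,0,0,0],[0.0435,0.02,0,0,0,0],[0.0435,0.02,0,0,0,0]]]'

```text
t: 28.62
tcp_pos: [0.5423, 0.1208, 0.1989]
tool_rot: [0.556, 0.831, -0.001, -0.001]
force: [1.7, 0.4, -0.2]
finger_gap: 0.18
```

play_rows --steps '[[[0.0435,0.02,0,0,0,0],[0.0435,0.02,0,0,0,0],[0.0435,0.02,0,0,0,0],[0,0,0,0,0,0],[0,0,0,0,0,0]]]'

```text
t: 29.25
tcp_pos: [0.5478, 0.2624, 0.199]
tool_rot: [0.555, 0.832, -0.001, -0.001]
force: [-0.2, -0.6, 0.0]
finger_gap: 0.179
```

```bash
python3 -c "
from go import *
go(.5527,.2614,.075,22.5)"
```

```text
pos [0.5478 0.2624 0.199 ] psi 22.5 tilt [-0.003 -0.001] q6 -0.13 F [-0.2 -0.6  0. ] gap 0.18 t 29.2
turn rz 0.0 total (1 rows of 0.0); shift total [ -2.8   4.1 124. ], 3 rows of [-0.9  1.4 41.3]
```

play_rows --steps '[[[-0.002,0.003,0,0,0,0],[0,0,0.035,0,0,0],[0,0,0.035,0,0,0],[0,0,0.03,0,0,0],[0,0,0.015,0,0,0],[0,0,0.01,0,0,0],[0,0,0,0,0,0],[0,0,0,0,0,0]]]'

```text
t: 30.25
tcp_pos: [0.5531, 0.2624, 0.0763]
tool_rot: [0.555, 0.832, 0.001, 0.001]
force: [0.3, 0.7, 0.7]
finger_gap: 0.181
```

play_rows --steps '[[[0,0,0,0,0,0],[0,0,0,0,0,0],[0,0,0,0,0,0]]]' --fingers 0.4

```text
t: 30.62
tcp_pos: [0.5524, 0.2624, 0.0757]
tool_rot: [0.555, 0.832, 0.0, 0.0]
force: [0.2, -0.4, -0.0]
finger_gap: 0.397
```

play_rows --steps '[[[0,0,-0.03,0,0,0],[0,0,-0.04,0,0,0],[0,0,-0.05,0,0,0],[-0.05,-0.02,-0.02,0,0,0],[-0.05,-0.02,0,0,0,0],[-0.05,-0.02,0,0,0,0],[-0.05,-0.02,0,0,0,0],[-0.05,-0.02,0,0,0,0],[0,0,0,0,0,0]]]'

```text
t: 31.75
tcp_pos: [0.5561, -0.0106, 0.2155]
tool_rot: [0.558, 0.83, -0.0, 0.001]
force: [-1.1, 0.6, -0.7]
finger_gap: 0.407
```

```bash
python3 -c "
from fit import *
from go import *
a=manip.snapshot('scene');b=manip.snapshot('top');save(a,'s5');save(b,'t5')
go(.4307,-.2880,.12,-72)
print(fit([a,b],.4307,-.288,[SZ[1],SZ[3]]),fit([b],.4307,-.288,[SZ[1],SZ[3]]))
print(fit([a,b],.476,-.398,[SZ[1],SZ[2]]),fit([b],.476,-.398,[SZ[1],SZ[2]]))
i=cv2.resize(a['img'][120:290,150:470],None,fx=2.4,fy=2.4)[...,::-1];cv2.imwrite('pics/c18.png',i)"
```

```text
pos [ 0.5554 -0.0073  0.2153] psi 22.4 tilt [-0.     0.001] q6 -0.61 F [-0.3  0.1  0.2] gap 0.40 t 31.9
turn rz 94.4 total (9 rows of 10.5); shift total [-205.4  228.4   95.3], 8 rows of [-25.7  28.6  11.9]
[(1, np.float64(77.1875), np.float64(0.4309), np.float64(-0.287), np.float64(1.8649)), (0, np.float64(82.2969), np.float64(0.4306), np.float64(-0.2877), np.float64(1.8871))] [(0, np.float64(14.3594), np.float64(0.4308), np.float64(-0.2887), np.float64(1.893)), (1, np.float64(17.0625), np.float64(0.4309), np.float64(-0.2885), np.float64(1.9108))]
[(1, np.float64(123.3438), np.float64(0.4772), np.float64(-0.3975), np.float64(2.6794)), (0, np.float64(136.0156), np.float64(0.4761), np.float64(-0.3971), np.float64(2.6929))] [(1, np.float64(27.3594), np.float64(0.4755), np.float64(-0.3984), np.float64(2.4781)), (0, np.float64(32.5), np.float64(0.4753), np.float64(-0.3984), np.float64(2.4443))]
```

View pics/c18.png

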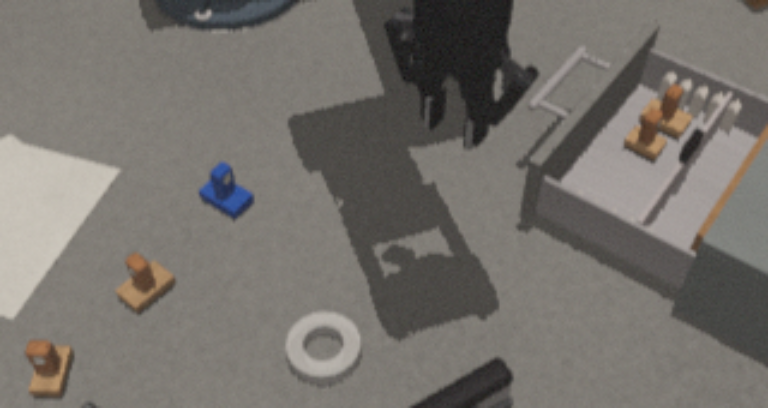

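Two stamps stand upright in the drawer. Next: the one at top pixel (401,234).

play_rows --steps '[[[0,0,0,0,0,10.5],[0,0,0,0,0,10.5],[0,0,0,0,0,10.5],[0,0,0,0,0,10.5],[0,0,0,0,0,10.5],[0,0,0,0,0,10.5],[0,0,0,0,0,10.5],[0,0,0,0,0,10.5],[0,0,0,0,0,10.4],[0,0,0,0,0,0]]]' --fingers 0.5

```text
t: 33.1
tcp_pos: [0.5554, -0.0052, 0.2153]
tool_rot: [0.987, 0.16, -0.0, -0.0]
force: [-0.4, 0.6, 0.6]
finger_gap: 0.501
```

play_rows --steps '[[[-0.029,0.0325,0,0,0,0],[-0.029,0.0325,0,0,0,0],[-0.029,0.0325,0,0,0,0],[-0.029,0.0325,0,0,0,0],[-0.029,0.0325,0.02,0,0,0],[-0.029,0.0325,0.03,0,0,0],[-0.029,0.0325,0.03,0,0,0],[0,0,0.01,0,0,0],[0,0,0,0,0,0],[0,0,0,0,0,0]]]'

```text
t: 34.35
tcp_pos: [0.4342, -0.2852, 0.126]
tool_rot: [0.987, 0.159, 0.0, 0.0]
force: [-0.1, -0.2, -0.5]
finger_gap: 0.498
```

```bash
python3 -c "
from fit import *
from go import *
go(.4307,-.2882,.047,-72.3)
a=manip.snapshot('scene')
i=cv2.resize(a['img'][170:300,150:320],None,fx=4,fy=4)[...,::-1];cv2.imwrite('pics/c19.png',i)
"
```

```text
pos [ 0.4342 -0.2852  0.126 ] psi -71.7 tilt [ 0.001 -0.   ] q6 0.45 F [-0.1 -0.2 -0.5] gap 0.50 t 34.4
turn rz 0.6 total (1 rows of 0.6); shift total [-4.3  1.8 79. ], 2 rows of [-2.2  0.9 39.5]
```

View pics/c19.png

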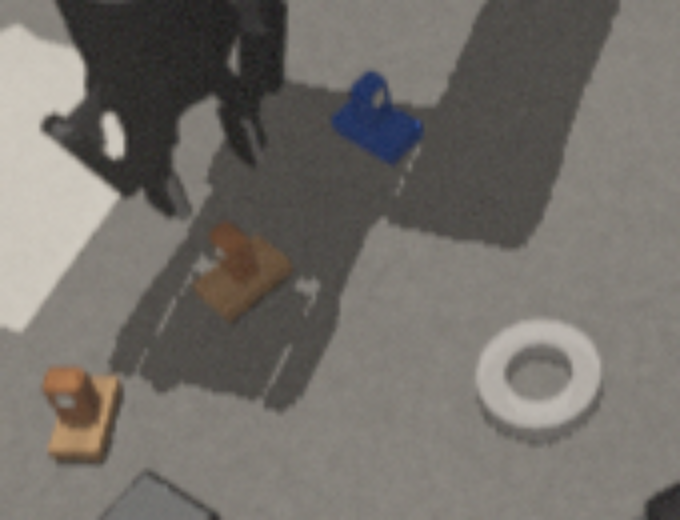

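Open fingers above the brown stamp at crop (240,270); blue (378,118) untouched.

play_rows --steps '[[[-0.004,0.002,0.02,0,0,0.6],[0,0,0.03,0,0,0],[0,0,0.028,0,0,0],[0,0,0,0,0,0],[0,0,0,0,0,0]]]'

```text
t: 35.02
tcp_pos: [0.4311, -0.2894, 0.0484]
tool_rot: [0.988, 0.153, 0.001, 0.001]
force: [0.7, 0.9, 0.5]
finger_gap: 0.498
```

play_rows --steps '[[[0,0,0,0,0,0],[0,0,0,0,0,0],[0,0,0,0,0,0],[0,0,0,0,0,0]]]' --fingers 0

```text
t: 35.52
tcp_pos: [0.4309, -0.2899, 0.0486]
tool_rot: [0.988, 0.152, 0.001, 0.001]
force: [0.4, 0.8, 7.1]
finger_gap: 0.183
```

play_rows --steps '[[[0,0,-0.02,0,0,0],[0,0,-0.04,0,0,0],[0,0,-0.045,0,0,0],[0,0,-0.045,0,0,0],[0,0,0,0,0,0]]]'

```text
t: 36.15
tcp_pos: [0.4318, -0.2911, 0.201]
tool_rot: [0.988, 0.152, 0.003, 0.004]
force: [-1.0, -0.3, -1.1]
finger_gap: 0.186
```

play_rows --steps '[[[0,0,0,0,0,-10.5],[0,0,0,0,0,-10.5],[0,0,0,0,0,-10.5],[0,0,0,0,0,-10.5],[0,0,0,0,0,-10.5],[0,0,0,0,0,-10.5],[0,0,0,0,0,-10.5],[0,0,0,0,0,-10.5],[0,0,0,0,0,-10.5],[0,0,0,0,0,0]]]'

```text
t: 37.4
tcp_pos: [0.4296, -0.2888, 0.1962]
tool_rot: [0.56, 0.828, 0.0, -0.001]
force: [0.4, 0.7, -0.7]
finger_gap: 0.184
```

```bash
python3 -c "
from go import *
go(.5718,.2152,.195,22.5)
a=manip.snapshot('scene')
i=cv2.resize(a['img'][100:300,150:320],None,fx=3,fy=3)[...,::-1];cv2.imwrite('pics/c20.png',i)"
```

```text
pos [ 0.4296 -0.2888  0.1962] psi 21.9 tilt [-0.002  0.002] q6 -1.19 F [ 0.4  0.7 -0.7] gap 0.18 t 37.4
turn rz -0.6 total (1 rows of -0.6); shift total [411.2 324.2   1.2], 12 rows of [34.3 27.   0.1]
```

View pics/c20.png

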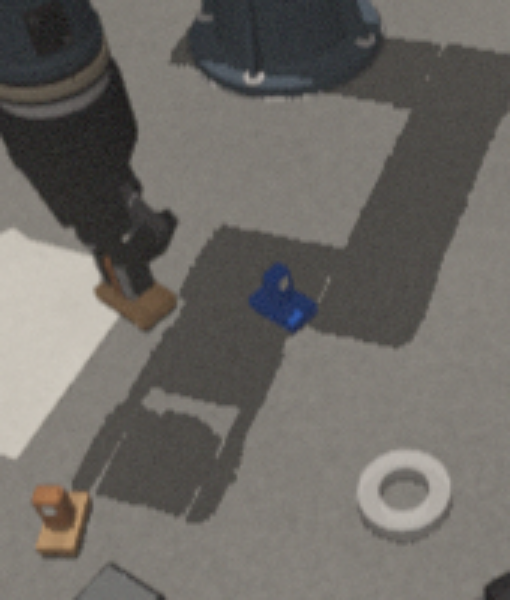

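play_rows --steps '[[[0,0,0,0,0,-0.6],[0.0345,0.027,0,0,0,0],[0.0345,0.027,0,0,0,0],[0.0345,0.027,0,0,0,0],[0.0345,0.027,0,0,0,0],[0.0345,0.027,0,0,0,0],[0.0345,0.027,0,0,0,0],[0.0345,0.027,0,0,0,0],[0.0345,0.027,0,0,0,0],[0.0345,0.027,0,0,0,0]]]'

```text
t: 38.7
tcp_pos: [0.5354, 0.0921, 0.1972]
tool_rot: [0.555, 0.832, -0.0, 0.0]
force: [-0.1, -0.2, -0.5]
finger_gap: 0.177
```

play_rows --steps '[[[0.0345,0.027,0,0,0,0],[0.0345,0.027,0,0,0,0],[0.032,0.027,0,0,0,0],[0,0,0,0,0,0],[0,0,0,0,0,0]]]'

```text
t: 39.33
tcp_pos: [0.5705, 0.2147, 0.1969]
tool_rot: [0.555, 0.832, -0.001, -0.0]
force: [0.3, 0.3, -0.8]
finger_gap: 0.184
```

```bash
python3 -c "
from go import *
go(.5718,.2152,.0715,22.5)"
```

```text
pos [0.5705 0.2147 0.1969] psi 22.6 tilt [-0.001 -0.001] q6 -0.22 F [ 0.3  0.3 -0.8] gap 0.18 t 39.3
turn rz 0.1 total (1 rows of 0.1); shift total [-1.000e-01  1.400e+00  1.254e+02], 3 rows of [-0.   0.5 41.8]
```

play_rows --steps '[[[0,0,0.035,0,0,0],[0,0,0.035,0,0,0],[0,0,0.03,0,0,0],[0,0,0.015,0,0,0],[0,0,0.009,0,0,0],[0,0,0,0,0,0],[0,0,0,0,0,0]]]'

```text
t: 40.2
tcp_pos: [0.5719, 0.2151, 0.0744]
tool_rot: [0.555, 0.832, 0.001, 0.001]
force: [-0.2, -0.0, -0.2]
finger_gap: 0.182
```

play_rows --steps '[[[0,0,0,0,0,0],[0,0,0,0,0,0],[0,0,0,0,0,0]]]' --fingers 0.4

```text
t: 40.58
tcp_pos: [0.5713, 0.2151, 0.0737]
tool_rot: [0.555, 0.832, 0.0, 0.0]
force: [0.5, 0.5, 0.3]
finger_gap: 0.401
```

play_rows --steps '[[[0,0,-0.03,0,0,0],[0,0,-0.04,0,0,0],[0,0,-0.05,0,0,0],[-0.05,-0.02,-0.02,0,0,0],[-0.05,-0.02,0,0,0,0],[-0.05,-0.02,0,0,0,0],[-0.05,-0.02,0,0,0,0],[-0.05,-0.02,0,0,0,0],[0,0,0,0,0,0]]]'

```text
t: 41.7
tcp_pos: [0.5754, -0.0581, 0.2135]
tool_rot: [0.557, 0.83, -0.0, 0.001]
force: [1.2, 0.4, -0.3]
finger_gap: 0.401
```

```bash
python3 -c "
from fit import *
from go import *
a=manip.snapshot('scene');b=manip.snapshot('top');save(a,'s6');save(b,'t6')
go(.4762,-.3980,.12,-31)
print(fit([a,b],.476,-.398,[SZ[1],SZ[2]]),fit([b],.476,-.398,[SZ[1],SZ[2]]))
i=cv2.resize(a['img'][120:290,150:470],None,fx=2.4,fy=2.4)[...,::-1];cv2.imwrite('pics/c21.png',i)
i=cv2.resize(b['img'][190:250,410:470],None,fx=8,fy=8,interpolation=cv2.INTER_CUBIC)[...,::-1];cv2.imwrite('pics/c22.png',i)"
```

```text
pos [ 0.5746 -0.0545  0.2133] psi 22.5 tilt [-0.     0.001] q6 -0.68 F [-0.2  0.5 -0.4] gap 0.40 t 41.8
turn rz 53.5 total (6 rows of 8.9); shift total [-345.1   92.5   93.3], 9 rows of [-38.3  10.3  10.4]
[(1, np.float64(124.7031), np.float64(0.4767), np.float64(-0.3981), np.float64(2.654)), (0, np.float64(141.4375), np.float64(0.4757), np.float64(-0.3979), np.float64(2.7094))] [(1, np.float64(27.0312), np.float64(0.4751), np.float64(-0.3984), np.float64(2.5267)), (0, np.float64(30.3594), np.float64(0.4757), np.float64(-0.3989), np.float64(2.4738))]
```

View pics/c21.png

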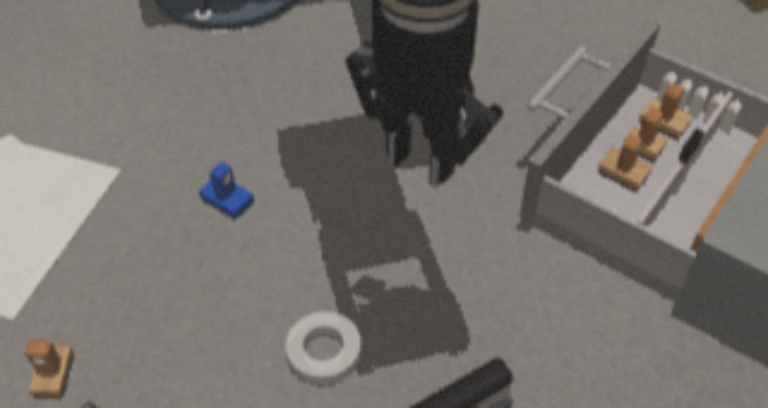

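View pics/c22.png

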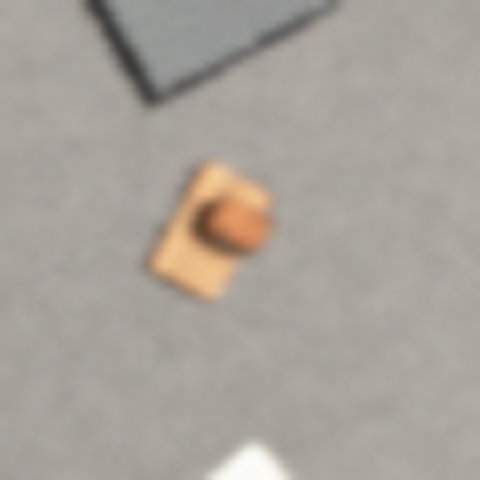

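Edge in the crop (210,160)→(150,267) gives yaw about -30°, which agrees with the fit. Fetching the last stamp.

play_rows --steps '[[[0,0,0,0,0,10.5],[0,0,0,0,0,10.5],[0,0,0,0,0,10.5],[0,0,0,0,0,10.5],[0,0,0,0,0,10.5],[-0.043,0.0115,0,0,0,0],[-0.043,0.0115,0,0,0,0],[-0.043,0.0115,0,0,0,0],[-0.043,0.0115,0,0,0,0],[-0.043,0.0115,0,0,0,0]]]' --fingers 0.5

```text
t: 43.05
tcp_pos: [0.5178, -0.2684, 0.2133]
tool_rot: [0.865, 0.502, 0.0, -0.0]
force: [1.1, -0.5, -0.1]
finger_gap: 0.5
```

play_rows --steps '[[[-0.043,0.0115,0.02,0,0,0],[-0.043,0.0115,0.03,0,0,0],[-0.043,0.0115,0.035,0,0,0],[0,0,0.01,0,0,0],[0,0,0,0,0,0],[0,0,0,0,0,0]]]'

```text
t: 43.8
tcp_pos: [0.4845, -0.3966, 0.1193]
tool_rot: [0.865, 0.502, 0.0, 0.0]
force: [0.6, 0.3, 1.1]
finger_gap: 0.499
```

```bash
python3 -c "
from fit import *
from go import *
go(.4762,-.3980,.048,-31)
a=manip.snapshot('scene')
i=cv2.resize(a['img'][190:310,130:290],None,fx=4,fy=4)[...,::-1];cv2.imwrite('pics/c23.png',i)
"
```

```text
pos [ 0.4845 -0.3966  0.1193] psi -29.7 tilt [ 0.001 -0.   ] q6 -0.35 F [0.6 0.3 1.1] gap 0.50 t 43.8
turn rz 1.3 total (1 rows of 1.3); shift total [-5.4 -6.4 71.3], 2 rows of [-2.7 -3.2 35.6]
```

View pics/c23.png

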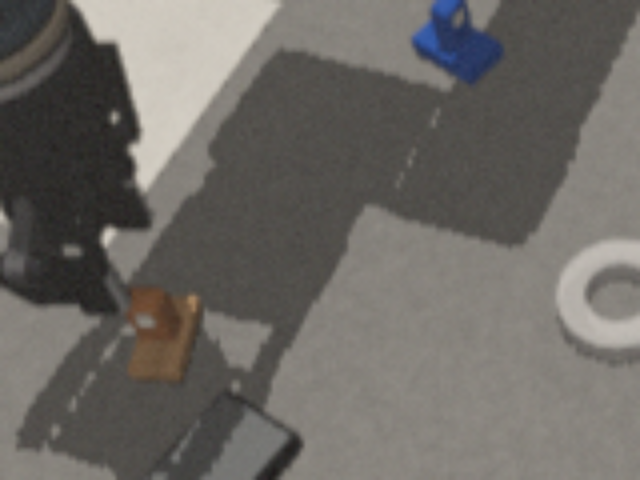

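Brown stamp at crop (165,340) is under the gripper; correcting and descending.

play_rows --steps '[[[-0.0055,-0.0065,0,0,0,1.3],[0,0,0.025,0,0,0],[0,0,0.025,0,0,0],[0,0,0.02,0,0,0],[0,0,0,0,0,0],[0,0,0,0,0,0]]]'

```text
t: 44.6
tcp_pos: [0.4752, -0.4002, 0.0489]
tool_rot: [0.871, 0.491, 0.0, 0.001]
force: [0.4, 0.0, 1.2]
finger_gap: 0.499
```

play_rows --steps '[[[0,0,0,0,0,0],[0,0,0,0,0,0],[0,0,0,0,0,0],[0,0,0,0,0,0]]]' --fingers 0

```text
t: 45.1
tcp_pos: [0.4755, -0.4005, 0.0494]
tool_rot: [0.871, 0.491, 0.0, 0.001]
force: [-1.1, 0.4, 5.9]
finger_gap: 0.185
```

play_rows --steps '[[[0,0,-0.02,0,0,0],[0,0,-0.04,0,0,0],[0,0,-0.045,0,0,0],[0,0,-0.045,0,0,0],[0,0,0,0,0,-10.7],[0,0,0,0,0,-10.7],[0,0,0,0,0,-10.7],[0,0,0,0,0,-10.7],[0,0,0,0,0,-10.7],[0,0,0,0,0,0]]]'

```text
t: 46.35
tcp_pos: [0.4748, -0.3996, 0.199]
tool_rot: [0.558, 0.83, -0.0, 0.0]
force: [0.3, -0.2, -1.3]
finger_gap: 0.184
```

```bash
python3 -c "
from go import *
go(.5909,.1690,.195,22.5)"
```

```text
pos [ 0.4748 -0.3996  0.199 ] psi 22.2 tilt [ 0. -0.] q6 -1.27 F [ 0.3 -0.2 -1.3] gap 0.18 t 46.4
turn rz -0.3 total (1 rows of -0.3); shift total [480.8 324.9   4. ], 13 rows of [37.  25.   0.3]
```

play_rows --steps '[[[0.04,0.027,0,0,0,-0.3],[0.04,0.027,0,0,0,0],[0.04,0.027,0,0,0,0],[0.04,0.027,0,0,0,0],[0.04,0.027,0,0,0,0],[0.04,0.027,0,0,0,0],[0.04,0.027,0,0,0,0],[0.04,0.027,0,0,0,0],[0.04,0.027,0,0,0,0],[0.04,0.027,0,0,0,0]]]'

```text
t: 47.6
tcp_pos: [0.5707, 0.0748, 0.1989]
tool_rot: [0.556, 0.831, 0.0, 0.0]
force: [0.3, -0.3, -1.1]
finger_gap: 0.181
```

play_rows --steps '[[[0.04,0.027,0,0,0,0],[0.04,0.027,0,0,0,0],[0,0,0,0,0,0],[0,0,0,0,0,0]]]'

```text
t: 48.1
tcp_pos: [0.5892, 0.1676, 0.1984]
tool_rot: [0.555, 0.832, -0.0, -0.0]
force: [-1.0, 0.7, 0.0]
finger_gap: 0.184
```

```bash
python3 -c "
from go import *
go(.5909,.1690,.0725,22.5)"
```

```text
pos [0.5892 0.1676 0.1984] psi 22.6 tilt [-0.001 -0.001] q6 -0.30 F [-1.   0.7  0. ] gap 0.18 t 48.1
turn rz 0.1 total (1 rows of 0.1); shift total [  0.7   2.1 125.9], 3 rows of [ 0.2  0.7 42. ]
```

play_rows --steps '[[[0,0.001,0.035,0,0,0],[0,0,0.035,0,0,0],[0,0,0.03,0,0,0],[0,0,0.015,0,0,0],[0,0,0.0105,0,0,0],[0,0,0,0,0,0],[0,0,0,0,0,0]]]'

```text
t: 48.98
tcp_pos: [0.5914, 0.1682, 0.0738]
tool_rot: [0.555, 0.832, 0.001, 0.001]
force: [0.1, 0.4, -0.7]
finger_gap: 0.184
```

play_rows --steps '[[[0,0,0,0,0,0],[0,0,0,0,0,0],[0,0,0,0,0,0]]]' --fingers 0.4

```text
t: 49.35
tcp_pos: [0.5908, 0.1683, 0.0732]
tool_rot: [0.555, 0.832, 0.0, 0.0]
force: [0.2, 1.1, -0.6]
finger_gap: 0.4
```

play_rows --steps '[[[0,0,-0.03,0,0,0],[0,0,-0.04,0,0,0],[0,0,-0.05,0,0,0],[-0.05,-0.02,-0.02,0,0,0],[-0.05,-0.02,0,0,0,0],[-0.05,-0.02,0,0,0,0],[-0.05,-0.02,0,0,0,0],[0,0,0,0,0,0]]]'

```text
t: 50.35
tcp_pos: [0.5941, -0.0512, 0.213]
tool_rot: [0.557, 0.83, -0.0, 0.001]
force: [-0.2, 0.4, -0.2]
finger_gap: 0.404
```

```bash
python3 -c "
from fit import *
from go import *
a=manip.snapshot('scene');b=manip.snapshot('top');save(a,'s7');save(b,'t7')
go(.4624-.002,.1971-.001,.17,22.5)
i=cv2.resize(a['img'][130:230,370:490],None,fx=6,fy=6)[...,::-1];cv2.imwrite('pics/c24.png',i)
i=cv2.resize(a['img'],None,fx=1.2,fy=1.2)[...,::-1];cv2.imwrite('pics/c25.png',i)
for u,v in((.6106,.08),(.6106,.03),(.6106,-.02),(.6106,-.07)):
  x=.9239*u-.3827*v;y=.3827*u+.9239*v
  print(fit([a],x,y,SZ,.022)[0])
"
```

```text
pos [ 0.5934 -0.0475  0.2128] psi 22.5 tilt [-0.     0.001] q6 -0.66 F [-0.7  0.2 -0. ] gap 0.40 t 50.5
turn rz 0.0 total (1 rows of 0.0); shift total [276.  -29.7  42.8], 7 rows of [39.4 -4.2  6.1]
(4, np.float64(180.7344), np.float64(0.5464), np.float64(0.2824), np.float64(1.7877))
(4, np.float64(384.7188), np.float64(0.5465), np.float64(0.2815), np.float64(1.7857))
(4, np.float64(369.5312), np.float64(0.567), np.float64(0.2329), np.float64(1.9145))
(4, np.float64(171.7656), np.float64(0.581), np.float64(0.1963), np.float64(1.7605))
```

View pics/c24.png

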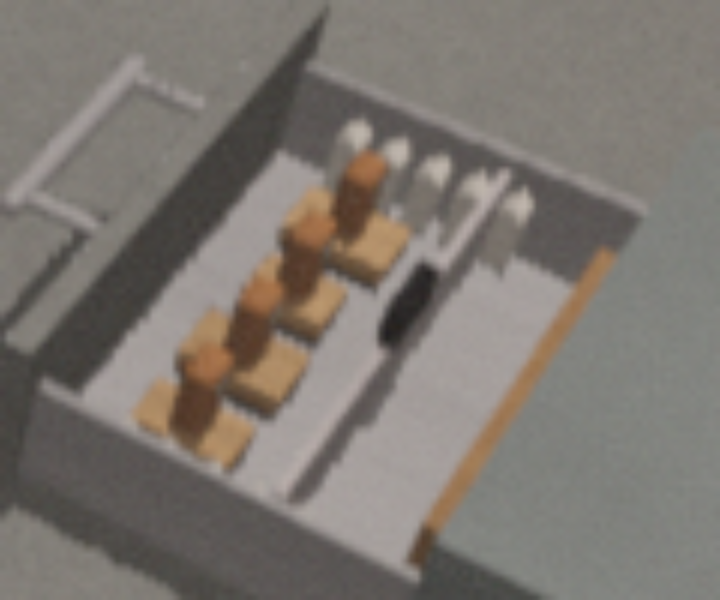

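View pics/c25.png

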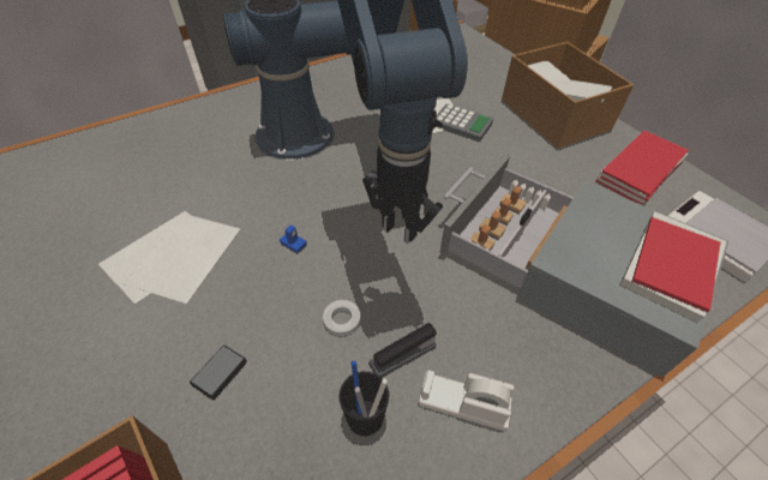

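All four stamps stand upright in front of the divider. No wooden stamp remains on the table, and blue, tape, ink pad and stapler are in place. Moving back to the handle.

play_rows --steps '[[[0.0395,-0.0042,0,0,0,0],[0.0395,-0.0042,0,0,0,0],[0.0395,-0.0042,0,0,0,0],[0.0395,-0.0042,0,0,0,0],[0.0395,-0.0042,0,0,0,0],[0.0395,-0.0042,0.02,0,0,0],[0.0395,-0.0042,0.02,0,0,0],[0,0,0,0,0,0],[0,0,0,0,0,0]]]' --fingers 0.5

```text
t: 51.58
tcp_pos: [0.4603, 0.1976, 0.1731]
tool_rot: [0.554, 0.833, 0.0, 0.0]
force: [-0.2, -0.8, 0.1]
finger_gap: 0.501
```

```bash
python3 -c "
from go import *
a=manip.snapshot('scene')
go(.4616,.1968,.095,22.5)
f=np.radians(22.5);E=np.array([[np.cos(f),np.sin(f),0],[-np.sin(f),np.cos(f),0],[0,0,1]])
for z in(.074,.079,.084,.09): print(z,proj(a,E.T@np.array([.6636,.005,z])))
print(E@onz(a,(438.0,180.8),.079))
i=cv2.resize(a['img'][100:220,350:490],None,fx=5,fy=5)[...,::-1];cv2.imwrite('pics/c26.png',i)
"
```

```text
pos [0.4609 0.1971 0.1734] psi 22.7 tilt [0.002 0.   ] q6 -0.21 F [-0.6 -0.2  0. ] gap 0.50 t 51.6
turn rz 0.2 total (1 rows of 0.2); shift total [-0.6  0.5 78.4], 2 rows of [-0.3  0.2 39.2]
0.074 [436.45172608 182.23094827]
0.079 [436.96636027 180.86399238]
0.084 [437.48527952 179.48565464]
0.09 [438.11371464 177.81642416]
[0.6656151  0.00677235 0.079     ]
```

View pics/c26.png

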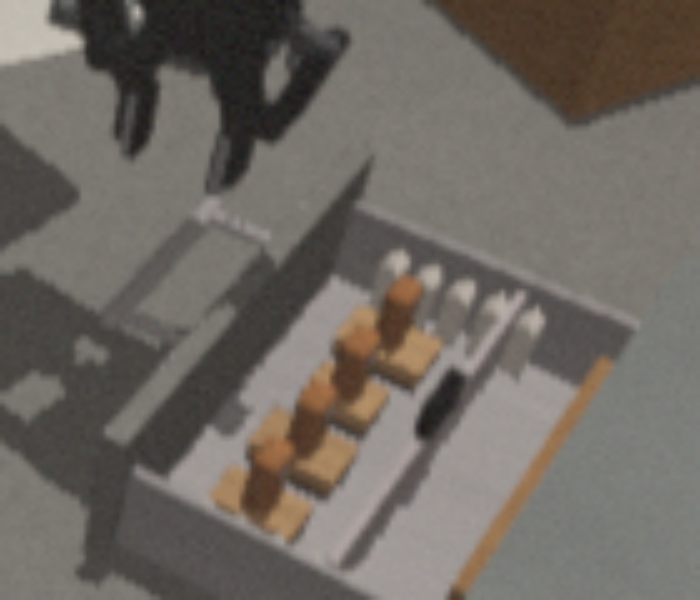

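Tab fits height 0.079 m and u = 0.665 m (105–107 mm behind the front), so it is seated. Fingers straddle the bar; descend and grip.

play_rows --steps '[[[0,0,0.027,0,0,0],[0,0,0.026,0,0,0],[0,0,0.025,0,0,0],[0,0,0,0,0,0],[0,0,0,0,0,0]]]'

```text
t: 52.25
tcp_pos: [0.4614, 0.1964, 0.0957]
tool_rot: [0.555, 0.832, 0.001, 0.001]
force: [-0.1, -0.6, 0.6]
finger_gap: 0.505
```

play_rows --steps '[[[0,0,0,0,0,0],[0,0,0,0,0,0],[0,0,0,0,0,0],[0,0,0,0,0,0]]]' --fingers 0 --squeeze 40

```text
t: 52.75
tcp_pos: [0.4624, 0.1973, 0.096]
tool_rot: [0.555, 0.832, 0.002, 0.002]
force: [3.4, 1.8, 4.8]
finger_gap: 0.126
```

play_rows --steps '[[[0,0.005,0,0,0,0],[0,0.012,0,0,0,0],[0,0.018,0,0,0,0],[0,0.02,0,0,0,0],[0,0.02,0,0,0,0],[0,0.02,0,0,0,0],[0,0.02,0,0,0,0],[0,0.02,0,0,0,0],[0,0.014,0,0,0,0],[0,0.008,0,0,0,0]]]'

```text
t: 54.0
tcp_pos: [0.6049, 0.2561, 0.096]
tool_rot: [0.554, 0.832, -0.001, -0.0]
force: [-2.9, -3.9, 9.6]
finger_gap: 0.117
```

play_rows --steps '[[[0,0.005,0,0,0,0],[0,0.004,0,0,0,0],[0,0.002,0,0,0,0],[0,0,0,0,0,0],[0,0,0,0,0,0]]]'

```text
t: 54.62
tcp_pos: [0.6148, 0.2602, 0.0961]
tool_rot: [0.555, 0.832, -0.001, 0.0]
force: [-0.5, -2.4, 8.8]
finger_gap: 0.126
```

play_rows --steps '[[[0,0.003,0,0,0,0],[0,0.002,0,0,0,0],[0,0.001,0,0,0,0],[0,0,0,0,0,0],[0,0,0,0,0,0]]]'

```text
t: 55.25
tcp_pos: [0.6197, 0.2623, 0.096]
tool_rot: [0.554, 0.832, -0.002, -0.0]
force: [-1.6, -3.8, 8.8]
finger_gap: 0.122
```

play_rows --steps '[[[0,0.002,0,0,0,0],[0,0,0,0,0,0],[0,0,0,0,0,0]]]'

```text
t: 55.62
tcp_pos: [0.6198, 0.2623, 0.096]
tool_rot: [0.554, 0.832, -0.004, -0.002]
force: [-5.6, -4.5, 10.7]
finger_gap: 0.125
```

Shut (it matches the starting handle position, and the force rises). Releasing and retreating.

play_rows --steps '[[[0,0,0,0,0,0],[0,0,0,0,0,0],[0,0,0,0,0,0]]]' --fingers 0.45

```text
t: 56.0
tcp_pos: [0.6223, 0.2645, 0.0943]
tool_rot: [0.555, 0.832, -0.0, -0.0]
force: [1.1, 0.5, -0.1]
finger_gap: 0.453
```

play_rows --steps '[[[0,0,-0.02,0,0,0],[0,0,-0.03,0,0,0],[0,0,-0.04,0,0,0],[0,0,-0.05,0,0,0],[0,-0.04,-0.02,0,0,0],[0,-0.04,0,0,0,0],[0,-0.04,0,0,0,0],[0,-0.04,0,0,0,0],[0,0,0,0,0,0],[0,0,0,0,0,0]]]'

```text
t: 57.25
tcp_pos: [0.4763, 0.2032, 0.2562]
tool_rot: [0.555, 0.832, 0.001, 0.001]
force: [0.6, -0.6, -0.5]
finger_gap: 0.46
```

```bash
python3 -c "
from go import *
a=manip.snapshot('scene');b=manip.snapshot('top')
go(.4616,.1968,.3,22.5)
i=cv2.resize(a['img'],None,fx=1.2,fy=1.2)[...,::-1];cv2.imwrite('pics/c27.png',i)
x=cv2.resize(a['img'][140:270,420:480],None,fx=4,fy=4)[...,::-1]
y=cv2.resize(cv2.imread('pics/s0.png')[140:270,420:480],None,fx=4,fy=4)
cv2.imwrite('pics/c28.png',np.hstack([y,x]))
"
```

```text
pos [0.4766 0.2033 0.2556] psi 22.6 tilt [0.003 0.001] q6 -0.21 F [-0.8 -0.7 -0.1] gap 0.45 t 57.4
turn rz 0.1 total (1 rows of 0.1); shift total [ -0.2 -16.4 -44.4], 2 rows of [ -0.1  -8.2 -22.2]
```

View pics/c27.png

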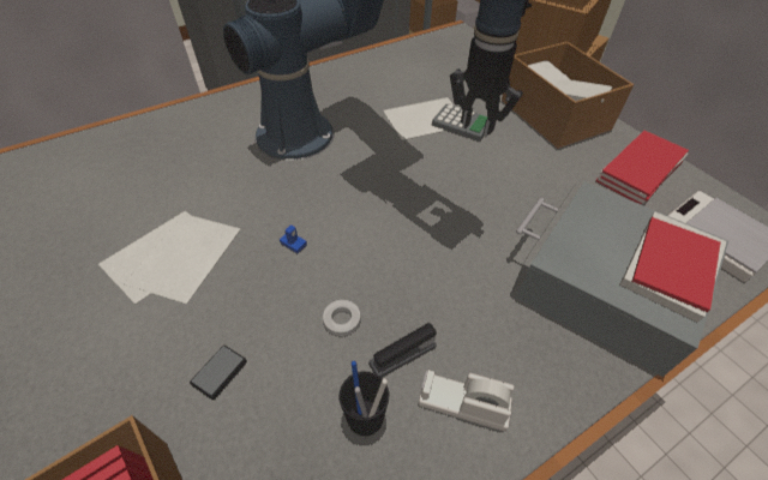

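View pics/c28.png

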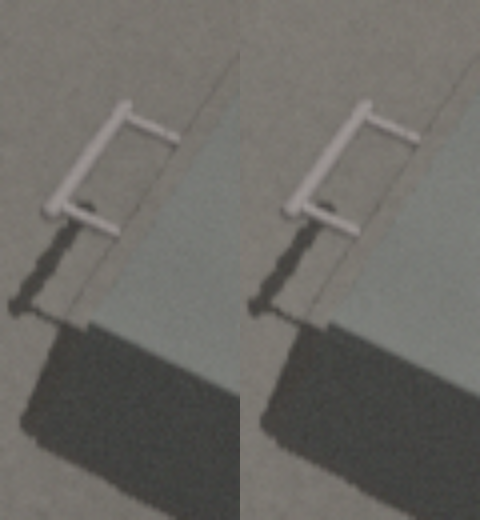

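The drawer front and handle match the shut starting picture (crop bar (85,155) against (325,155)). The gripper is free of everything and the bystanders are in place. Handing in.

```bash
python3 -c "
from h import *
print(manip.sign_off())"
```

```text
the job is handed in; nothing more can be done
None
```

The job is handed in. I pulled the drawer to its stop (about 0.170 m by the tool's travel) and moved the divider from the front notches to the rearmost pair. All four wooden stamps stand upright in front of it, and I pushed the drawer shut. The blue look-alike and the bystanders stayed where they were.

**Last checks:**
- **Divider:** before closing, the pictures showed it in the rearmost notches. The tab was about 105–107 mm behind the front panel's inner face and at its seated height.
- **Stamps:** before closing, all four stood upright, and no wooden stamp was left on the table. I could not see inside once the drawer was shut.
- **Drawer:** after closing, the handle matched its position in the first picture, and the gripper was clear of everything.
- **Failed check:** the automatic position fit of the stamps inside the drawer gave unusable results because their outlines merged. I relied on the enlarged picture and on where the gripper released each one.

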